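# Put the paint bottles away and shut the dust hood

## Robot

A 6-joint arm with a two-finger parallel gripper is mounted at the origin on the work surface. World frame = base frame: x ahead of the robot, y to its left, z up, the work surface at z = 0. Lengths are in m, angles in rad, forces in N, time in s.
With the tool pointing down it reaches from about 0.375 to 0.9 m from the base axis. Payload 3.1 kg.
Tool frame: the origin (TCP) lies on the front face of the gripper's body, between the roots of the fingers; the fingertips stand 73 mm ahead of it and the grasp point (between the pads) lies 54 mm ahead of it (manip.tips_ahead is the distance from the TCP to the fingertips, in m); z points along the fingers, y is the line along which they close (so a half turn about z gives the same grasp; the last joint's range is limited). The gripper opens to 85 mm and grips with 20 to 120 N. Pads are 22 mm wide; open, the fingers measure 114 mm over their backs; the gripper's body (76 mm by 85 mm) begins 54 mm behind the grasp point. The pads swing forward as they close: fully open they stand 13 mm farther back than shut.
Start: joints at [0.927, 0.527, 1.433, -0, 1.181, -0.178], TCP at [0.28, 0.559, 0.304] pointing down, gripper open.
Joint ranges: [-3.08, 3.08], [-0.75, 2.2], [0.22, 2.44], [-1.43, 4.57], [0, 2.65], [-2.85, 2.85]. Speed limits (rad/s): [2.79, 2.79, 3.14, 3.14, 3.14, 3.14].

## Interface

Orientations are given as a unit quaternion [x, y, z, w].
In Python, from station import sense, eyes, workorder, manip gives the robot as it stands.
- The arm moves only by the shell command python3 -m inch 'ROWS' [OPENING] [FORCE]. ROWS is JSON, a list of rows, each an object of numbers: "dx", "dy", "dz": the shift along the tool's x, y, z in cm; "wx", "wy", "wz": the turn, a rotation vector about the tool's x, y, z in degrees. In form: [{"dx": .., "dy": .., "dz": .., "wx": .., "wy": .., "wz": ..}, ...]. A call has 1 to 10 rows; each row shifts and turns the commanded pose from where the row before left it, along the tool's axes as they then stand; what a row does not reach is not made up. A row lasts 1/8 s, in which the tool goes at most 62.5 mm and 10.7 degrees, less where a joint would pass 70% of its speed; a pose out of reach is approached as far as the arm can. A call with a gripper value outside its range is refused whole. OPENING is the opening, from 0 (shut) to 1 (fully open), set as the call begins (- or left out, the last holds). The fingers move at their own pace and stop on an object; FORCE is the grip in N (left out, the last holds). Time passes only in rows, so rows that do not move let the fingers close. It gives the time, the measured TCP pose, the force, the opening and the grip force at its end, in the units of the state.
- sense(): the state, without advancing time (a new reading comes with each control period).
- eyes.snapshot(name): name is "scene" or "top" or "wrist"; returns the picture (384x512x3 uint8, red, green, blue); there is no depth.
- eyes.camera_params(name): a dict with "fx", "fy", "cx", "cy" (pixels), "rvec" (rotation vector, rad) and "tvec" (3), from world to camera coordinates, as OpenCV has them. Camera axes: x right, y down, z forward; pixel columns grow to the right and rows downward; lengths in m; the calibration is good to about 2 mm. The wrist camera is an equidistant fisheye: a pixel r from the principal point sees the ray r / f radians off the axis. A picture is of the moment at which its call begins: read the wrist's pose just before it. camera_params takes no time and is no camera call; for the wrist camera it gives the pose at the moment of the call.
- workorder.sign_off(): hands the job in; it is judged then, once.
The state is a dict: "t": time; "q": joint angles; "qd": joint speeds; "tau": joint torques, N m; "tcp_pos": TCP position; "tool_rot": TCP orientation; "force": force on the tool from outside, world axes, zero at the start; "ft_torque": the same for the moment, N m; "finger_gap": opening from 0.0 (shut) to 1.0 (fully open); "gripper_force": force on a finger pad.
Only numpy, scipy, OpenCV 4.12 (cv2) and the standard library are available. Lean on these libraries where they do the work, as an engineer would, in place of code of your own. Each camera call takes 0.05 s, during which the arm holds its last target. There are 200 camera calls.

## Task

Put the two paint bottles away in the white storage case: stand each one upright on the disc of its own colour, wholly within the disc, set down gently and not dropped, while the hood is open. Then press down the red bar on the hood's locked stay so that its knuckle breaks, and only then lower the hood gently until it is fully shut. Never tip a bottle, and leave everything else where it is, the yellow glue pot in the case included.

Things in the scene. Friction and masses are not known exactly. Their poses are not given: they have to be found in the camera images.
- red_mid (a point): squeeze bottle, white, standing upright at the start, 100 mm tall; round straight body 40 mm in diameter from the foot up to 70 mm, then a shoulder and a red cap 24 mm in diameter; red band; about 0.12 kg. The point is on its axis, 50 mm above its foot; z points up its axis.
- blue_mid (a point): squeeze bottle, white, standing upright at the start, 100 mm tall; round straight body 40 mm in diameter from the foot up to 70 mm, then a shoulder and a blue cap 24 mm in diameter; blue band; about 0.12 kg. The point is on its axis, 50 mm above its foot; z points up its axis.
- red_spot (a point): centre of the flat red disc, 68 mm in diameter, printed on the case floor (no rim, thickness under 1 mm); the point lies on the floor's surface. The two discs may lie either way round.
- blue_spot (a point): centre of the flat blue disc, 68 mm in diameter, printed on the case floor (no rim, thickness under 1 mm); the point lies on the floor's surface. The two discs may lie either way round.
- case: white flat-topped base of the storage case, fixed to the bench: 220 mm along its x, 210 mm along its y, 25 mm tall, no side walls. Origin at the centre of its underside, x along the hood's hinge, z up. The hood is hinged along the +y edge; the free edge comes down on the -y edge. The stay is on its +x end.
- hood (a joint): hood angle in rad: 0 fully shut, about 1.58 at the start (standing open, mouth towards the case's -y). Hood: amber clear box, open below, 220 x 210 mm, 116 mm deep, walls 4 mm, black edges, 0.3 kg. Its hinge is stiff and damped: once the stay is broken it stays about where it is left and must be pushed (up to about 8 N at hood_push, most at the beginning) all the way until it is home.
- hood_hinge (a point): middle of the hood's hinge line, above the case's +y edge, 28 mm over the bench. The hinge line runs along the case's x.
- hood_push (a point): point on the OUTER face of the hood's 220 x 210 mm top panel, midway along the hinge direction, 30 mm from the free edge (black patch): push here to close. With the hood shut it lies 180 mm from the hinge line towards the case's -y and 116 mm above the hinge; it turns with the hood about the hinge. At the start the panel stands upright facing the case's +y and its free edge is about 238 mm over the bench.
- stay_knuckle (a joint): knuckle of the two-link steel stay, rad: -0.12 locked (over centre, at its stop), 0 links in line, grows as the knuckle folds; broken and free from about 0.3 up, where friction holds it. About 5 N down and sideways on the red bar breaks it. While it is locked the hood cannot close; folding it to 0.5 moves the hood only some 0.1 rad.
- release_bar (a point): middle of the free part of the red bar at the knuckle, a level round bar 14 mm in diameter that sticks out 62 mm along the case's x from the knuckle. The bar swings on a circle about stay_pivot: to break the stay push it down and towards the hinge (the case's +y) along that circle by about 35 to 45 mm.
- stay_pivot (a point): pivot of the stay's lower link on the case's +x end, 143 mm from the bar's axis seen along the case's x.
- cup_mid (a point): bystander: green pencil cup, 60 mm in diameter, 80 mm tall, with pens up to 118 mm over the bench; point at 40 mm height on its axis
- tape_mid (a point): bystander: brown roll of tape lying flat, 68 mm in diameter, 48 mm tall; point at its centre
- pot_mid (a point): bystander: yellow glue pot with black lid, 45 mm in diameter, 52 mm tall, standing in the case near the hinge; point at its centre
- marker_a: bystander: marker pen with blue cap, lying, 125 mm long along its x, 16 mm thick; origin on its underside
- marker_b: bystander: marker pen with green cap, lying, 125 mm long along its x, 16 mm thick; origin on its underside
- offcut: bystander: plywood block 50 x 70 x 30 mm; origin at the centre of its underside
Not all that is in view belongs to the job. Leave any purple or turquoise look-alike of the part that bears red_mid alone.

How it is judged:
By the outcome, as a careful person would: the job done as asked, in the order asked, and still so for the second after the job is handed in, with the robot touching nothing.
It also fails if it takes over 72 s, if anything falls off the work surface, if the arm or the gripper's body presses on something with over 40 N, if the wrist force passes 120 N, or if a joint passes its speed limit or range.

## Working session

There is one attempt and no reset: what is moved stays moved. The work goes in short steps, Python scripts to look and compute and a shell command to move; the robot and the scene stay as the last step left them, time stands still between calls to the robot, and variables do not carry over. Pictures are saved under pics/ and viewed, at most 10 in all, crops included, and the job is handed in when it is done.

```bash
mkdir -p pics; ls; cat > h.py <<'E'
import numpy as np, cv2
from station import sense, eyes, workorder, manip
from scipy.spatial.transform import Rotation as R
def shot(n):
    p=eyes.camera_params(n); im=eyes.snapshot(n); return im,p
def ray(p,u,v,wrist=False):
    x=(u-p['cx'])/p['fx']; y=(v-p['cy'])/p['fy']
    if wrist:
        r=np.hypot(x,y); s=np.sinc(r/np.pi) if r>0 else 1; d=np.array([x*s,y*s,np.cos(r)])
    else: d=np.array([x,y,1.])
    M=R.from_rotvec(np.ravel(p['rvec'])).as_matrix(); t=np.ravel(p['tvec'])
    d=M.T@d; return -M.T@t, d/np.linalg.norm(d)
def plane(p,u,v,z,wrist=False):
    o,d=ray(p,u,v,wrist); return o+d*(z-o[2])/d[2]
def cross(rays):
    A=0;b=0
    for o,d in rays:
        P=np.eye(3)-np.outer(d,d); A=A+P; b=b+P@o
    X=np.linalg.solve(A,b); return X,[np.linalg.norm((np.eye(3)-np.outer(d,d))@(X-o)) for o,d in rays]
def proj(p,X):
    M=R.from_rotvec(np.ravel(p['rvec'])).as_matrix(); c=M@np.array(X)+np.ravel(p['tvec'])
    return p['fx']*c[0]/c[2]+p['cx'],p['fy']*c[1]/c[2]+p['cy']
def save(n,im): cv2.imwrite('pics/'+n+'.png',im[:,:,::-1])
E
python3 - <<'E'
from h import *
ims=[]
for n in ('scene','top','wrist'):
    im,p=shot(n); save(n+'0',im); print(n,{k:np.round(v,3).tolist() for k,v in p.items()})
    np.save('pics/'+n+'0.npy',im)
s=sense(); print(s['t'],s['tcp_pos'],s['tool_rot'],s['force'],manip.tips_ahead)
E
```

```text
pics
scene {'fx': 426.085, 'fy': 426.085, 'cx': 253.162, 'cy': 199.552, 'rvec': [2.098, 0.974, -0.453], 'tvec': [-0.303, -0.175, 1.592]}
top {'fx': 468.95, 'fy': 468.95, 'cx': 258.815, 'cy': 198.876, 'rvec': [2.141, -2.158, 0.115], 'tvec': [-0.033, 0.538, 1.299]}
wrist {'fx': 297.319, 'fy': 297.319, 'cx': 255.907, 'cy': 189.384, 'rvec': [-2.469, -1.526, -0.204], 'tvec': [-0.624, -0.034, 0.379]}
0.15 [0.27987962 0.55834147 0.30315835] [ 2.30304749e-01  9.73118188e-01 -7.78717892e-04 -3.28916492e-04] [-0.02449269  0.12822851  0.19277673] 0.0726
```

View pics/scene0.png

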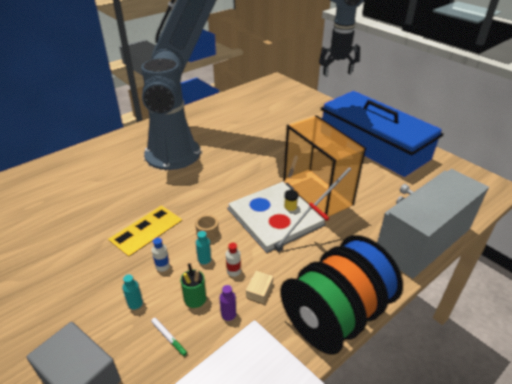

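View pics/top0.png

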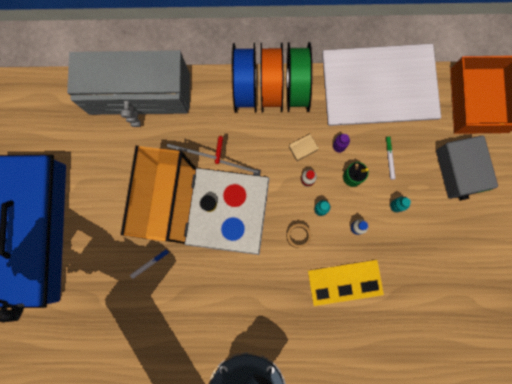

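The scene view shows a red-capped bottle at about (233,260) and a blue-capped one at (160,255). In the top view they are at (308,176) and (360,226). The look-alikes are purple at (228,302) in scene and (341,142) in top, and turquoise at (132,292) and (203,248) in scene. The white bottles with red and blue caps fit the description. The red disc is at top (234,195), the blue disc at top (232,229), and the red bar at top (219,150).

I'll confirm this with an enlarged crop and measure by colour.

```bash
cat > m.py <<'E'
from h import *
def masks(im):
    h=cv2.cvtColor(im,cv2.COLOR_RGB2HSV)
    H,S,V=h[...,0],h[...,1],h[...,2]
    return {'red':((H<6)|(H>174))&(S>150)&(V>90),'blue':(H>105)&(H<122)&(S>140)&(V>90),'yel':(H>20)&(H<32)&(S>190)&(V>120)}
if __name__=='__main__':
  for n in ('scene','top'):
    im=np.load(f'pics/{n}0.npy')
    for c,m in masks(im).items():
        k,l,st,ce=cv2.connectedComponentsWithStats(m.astype(np.uint8))
        print(n,c,[(st[i,:].tolist(),ce[i].round(1).tolist()) for i in range(1,k) if 5<st[i,4]<900])
  a=np.load('pics/scene0.npy')[170:330,110:370]; b=np.load('pics/top0.npy')[120:260,120:420]
  a=cv2.resize(a,(480,295),interpolation=3); b=cv2.resize(b,(640,299),interpolation=3)
  o=np.zeros((595,640,3),np.uint8); o[:295,:480]=a; o[295:594]=b; save('crop',o)
E
python3 m.py
```

```text
scene red [([310, 203, 19, 17, 80], [319.2, 211.3]), ([269, 215, 21, 13, 215], [279.3, 221.0]), ([229, 243, 7, 10, 60], [232.2, 247.3]), ([227, 263, 13, 8, 70], [233.2, 266.8])]
scene blue [([190, 31, 25, 30, 439], [203.9, 46.3]), ([181, 79, 37, 24, 513], [195.6, 89.9]), ([250, 199, 19, 12, 178], [259.4, 204.3]), ([154, 239, 7, 9, 51], [157.3, 242.6]), ([156, 258, 11, 8, 61], [161.1, 261.9])]
scene yel [([142, 228, 5, 4, 6], [143.7, 229.3])]
top red [([215, 136, 8, 28, 126], [218.6, 149.4]), ([306, 170, 9, 9, 61], [310.1, 174.1]), ([303, 182, 7, 4, 9], [305.4, 184.0]), ([224, 184, 22, 23, 394], [234.3, 195.1])]
top blue [([7, 216, 2, 5, 10], [7.5, 218.0]), ([222, 218, 22, 22, 387], [232.5, 228.6]), ([359, 222, 8, 8, 50], [362.6, 225.2]), ([6, 232, 2, 6, 12], [6.5, 234.5])]
top yel [([365, 168, 3, 3, 8], [366.1, 169.1])]
```

```bash
sleep 1; echo
```

```text
(no output)
```

View pics/crop.png

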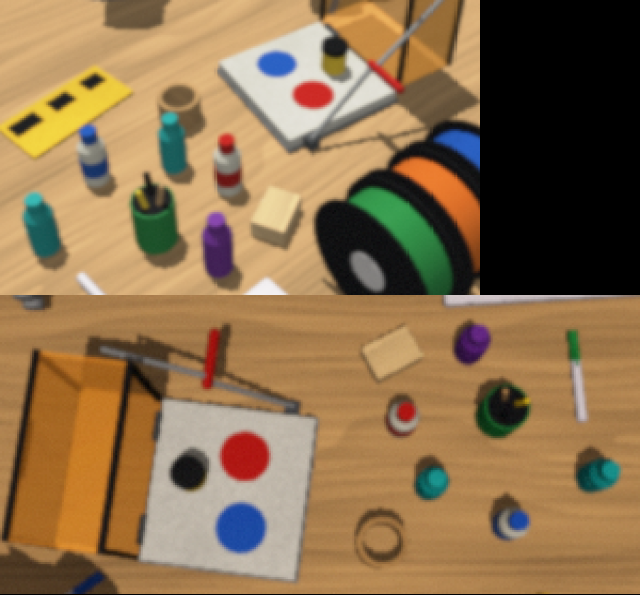

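The crop confirms that the white bottle with red cap and band and the white one with blue cap and band are the right ones, and the purple and turquoise ones are look-alikes. Next I'll triangulate.

```bash
python3 - <<'E'
from h import *
S=eyes.camera_params('scene');T=eyes.camera_params('top')
def two(n,a,b):
    X,e=cross([ray(S,*a),ray(T,*b)]); print(n,X.round(4),np.round(e,4))
two('redcap',(232.2,247.3),(310.1,174.1)); two('bluecap',(157.3,242.6),(362.6,225.2))
two('redspot',(279.3,221),(234.3,195.1)); two('bluespot',(259.4,204.3),(232.5,228.6)); two('bar',(319.2,211.3),(218.6,149.4))
two('potlid',(291,195),(208.5,202))
two('cupTop',(192,271),(356,172)); two('tape',(207,224),(298,233)); two('offcut',(260,287),(303,147))
two('purplecap',(228,292),(343,140));two('turq1',(203,236),(323,205));two('turq2',(130,281),(403,201))
# case corners in top view at z=.025 from crop (scale 640/300)
for n,(u,v) in {'hinge+x':(163,398),'-y+x':(317,416),'-y-x':(297,580),'hinge-x':(140,560)}.items():
    print(n,plane(T,120+u/2.1333,120+(v-295)/2.1333,.025).round(4))
im=np.load('pics/top0.npy')
# bar ends
for v in (138,162): print('bar',plane(T,218.6+(150-v)*-.0,v,.15).round(3))
M=R.from_rotvec(np.ravel(T['rvec'])).as_matrix(); print('topcam',(-M.T@np.ravel(T['tvec'])).round(3))
M=R.from_rotvec(np.ravel(S['rvec'])).as_matrix(); print('scenecam',(-M.T@np.ravel(S['tvec'])).round(3))
E
```

```text
redcap [ 0.5974 -0.1789  0.0928] [0. 0.]
bluecap [ 0.4571 -0.3169  0.0914] [0.0002 0.0002]
redspot [0.5508 0.0328 0.0244] [0.0002 0.0002]
bluespot [0.4547 0.0378 0.0242] [0.0001 0.0001]
bar [0.6638 0.0695 0.1186] [0.0014 0.0014]
potlid [0.526  0.101  0.0729] [0.0005 0.0005]
cupTop [ 0.6007 -0.3035  0.0977] [0.0007 0.0007]
tape [ 0.4391 -0.1479  0.0419] [0.0015 0.0015]
offcut [ 0.6925 -0.1667  0.0134] [0.0008 0.0008]
purplecap [ 0.6953 -0.271   0.0827] [0.0021 0.0021]
turq1 [ 0.5129 -0.2118  0.0904] [0.0006 0.0006]
turq2 [ 0.5219 -0.4298  0.0863] [0.0004 0.0004]
hinge+x [0.6298 0.1422 0.025 ]
-y+x [ 0.603  -0.0661  0.025 ]
-y-x [ 0.3837 -0.0376  0.025 ]
hinge-x [0.4115 0.1707 0.025 ]
bar [0.686 0.065 0.15 ]
bar [0.622 0.065 0.15 ]
topcam [ 0.373 -0.06   1.355]
scenecam [ 1.211 -0.627  0.892]
```

Everything triangulates consistently: the bottle caps are at z≈0.092 and the discs at z≈0.024. The present tool yaw suits both picks and places. Next I'll write a helper that gives distances in tool axes, then raise the arm clear of the hood and go above the red bottle.

```bash
cat > go.py <<'E'
import sys
from h import *
s=sense(); Rt=R.from_quat(s['tool_rot']); t=np.array([float(a) for a in sys.argv[1:4]])
d=Rt.inv().apply(t-np.array(s['tcp_pos']))*100
print('t',round(s['t'],2),'tcp',np.round(s['tcp_pos'],4),'F',np.round(s['force'],1),'gap',round(s['finger_gap'],3),'tool-shift cm',d.round(2))
E
python3 go.py 0.60 -0.185 0.26; python3 -m inch '[{"dz":-5},{"dz":-5}]' 1 30; python3 go.py 0.597 -0.18 0.40
```

```text
t 0.15 tcp [0.2799 0.5583 0.3032] F [-0.   0.1  0.2] gap 1.003 tool-shift cm [-61.94 -52.09   4.39]
t 0.15 tcp [0.2799 0.5583 0.3032] F [-0.   0.1  0.2] gap 1.003 tool-shift cm [-61.44 -51.8   -9.62]invalid input at $[0]: expected keys dx, dy, dz, wx, wy, wz
```

```bash
python3 -m inch '[{"dx":0,"dy":0,"dz":-4.8,"wx":0,"wy":0,"wz":0},{"dx":0,"dy":0,"dz":-4.8,"wx":0,"wy":0,"wz":0},{"dx":-4,"dy":-3.5,"dz":0,"wx":0,"wy":0,"wz":0},{"dx":-4,"dy":-3.5,"dz":0,"wx":0,"wy":0,"wz":0},{"dx":-4,"dy":-3.5,"dz":0,"wx":0,"wy":0,"wz":0},{"dx":-4,"dy":-3.5,"dz":0,"wx":0,"wy":0,"wz":0},{"dx":-4,"dy":-3.5,"dz":0,"wx":0,"wy":0,"wz":0},{"dx":-4,"dy":-3.5,"dz":0,"wx":0,"wy":0,"wz":0},{"dx":-4,"dy":-3.5,"dz":0,"wx":0,"wy":0,"wz":0}]' 1 30; python3 go.py 0.597 -0.18 0.30
```

```text
t: 1.27
tcp_pos: [0.4208, 0.2125, 0.3998]
tool_rot: [0.23, 0.973, -0.0, 0.0]
force: [0.8, 0.2, -0.1]
finger_gap: 1.001
gripper_force: 0.0
t 1.27 tcp [0.4208 0.2125 0.3998] F [ 0.8  0.2 -0.1] gap 1.001 tool-shift cm [-33.34 -27.2    9.98]
```

```bash
python3 -m inch '[{"dx":-4.2,"dy":-3.4,"dz":0,"wx":0,"wy":0,"wz":0},{"dx":-4.2,"dy":-3.4,"dz":0,"wx":0,"wy":0,"wz":0},{"dx":-4.2,"dy":-3.4,"dz":0,"wx":0,"wy":0,"wz":0},{"dx":-4.2,"dy":-3.4,"dz":0,"wx":0,"wy":0,"wz":0},{"dx":-4.1,"dy":-3.4,"dz":2,"wx":0,"wy":0,"wz":0},{"dx":-4.1,"dy":-3.4,"dz":4,"wx":0,"wy":0,"wz":0},{"dx":-4.1,"dy":-3.4,"dz":4,"wx":0,"wy":0,"wz":0},{"dx":-4.1,"dy":-3.4,"dz":0,"wx":0,"wy":0,"wz":0},{"dx":0,"dy":0,"dz":0,"wx":0,"wy":0,"wz":0},{"dx":0,"dy":0,"dz":0,"wx":0,"wy":0,"wz":0}]'; python3 - <<'E'
from h import *
im,p=shot('wrist'); save('w1',im); np.save('pics/w1.npy',im)
M=R.from_rotvec(np.ravel(p['rvec'])).as_matrix(); print('cam',(-M.T@np.ravel(p['tvec'])).round(3), 'axis',M[2].round(3))
np.savez('pics/w1p.npz',**{k:np.asarray(v) for k,v in p.items()})
E
```

```text
t: 2.52
tcp_pos: [0.5923, -0.1714, 0.3044]
tool_rot: [0.231, 0.973, 0.0, -0.001]
force: [0.2, 0.2, -0.2]
finger_gap: 1.002
gripper_force: 0.0
cam [ 0.531 -0.141  0.374] axis [ 0.238 -0.12  -0.964]
```

View pics/w1.png

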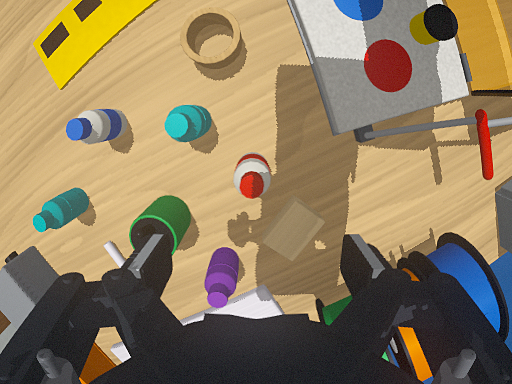

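The wrist view shows the red cap at about (252,184), the blue cap at (77,129), the red disc at (388,65), the blue disc at (358,3, cut off), and the bar at (484,145). I'll refine with three-view rays.

```bash
cat > w.py <<'E'
from m import *
def blobs(im,lo=20,hi=6000):
    o=[]
    for c,m in masks(im).items():
        k,l,st,ce=cv2.connectedComponentsWithStats(m.astype(np.uint8))
        o+=[(c,st[i,:].tolist(),ce[i].round(1).tolist()) for i in range(1,k) if lo<st[i,4]<hi]
    return o
E
python3 - <<'E'
from w import *
im=np.load('pics/w1.npy'); p=dict(np.load('pics/w1p.npz'))
for b in blobs(im,40): print(b)
S=eyes.camera_params('scene');T=eyes.camera_params('top')
from scipy.spatial.transform import Rotation as R
# red cap with loose mask near
h=cv2.cvtColor(im,cv2.COLOR_RGB2HSV); H,Sa,V=cv2.split(h)
def loose(u,v,r,hue):
    yy,xx=np.mgrid[:384,:512]; m=((xx-u)**2+(yy-v)**2<r*r)&(Sa>100)&(np.minimum(abs(H.astype(int)-hue),180-abs(H.astype(int)-hue))<8)
    k,l,st,ce=cv2.connectedComponentsWithStats(m.astype(np.uint8)); i=1+np.argmax(st[1:,4]); return st[i].tolist(),ce[i]
for n,uv,hue,s,t in (('red',(252,185),0,(232.2,247.3),(310.1,174.1)),('blue',(77,129),112,(157.3,242.6),(362.6,225.2))):
    st,c=loose(*uv,16,hue); X,e=cross([ray(p,*c,True),ray(S,*s),ray(T,*t)]); print(n,st,c.round(1),X.round(4),np.round(e,4),'wrist@.0915',plane(p,*c,.0915,True).round(4),'top',plane(T,*t,.0915).round(4),'scene',plane(S,*s,.0915).round(4))
E
```

```text
('red', [364, 39, 48, 53, 1943], [387.5, 65.3])
('red', [475, 109, 18, 71, 742], [484.4, 143.3])
('red', [237, 154, 32, 13, 112], [253.2, 158.1])
('red', [240, 171, 24, 27, 464], [251.2, 184.7])
('blue', [334, 0, 49, 21, 749], [359.9, 8.1])
('blue', [66, 119, 17, 21, 287], [74.3, 129.2])
('blue', [427, 243, 73, 90, 2041], [466.2, 275.6])
('blue', [489, 252, 23, 99, 740], [504.7, 283.4])
('blue', [388, 345, 11, 22, 57], [392.9, 356.2])
('blue', [423, 376, 11, 8, 50], [428.3, 380.3])
('yel', [33, 0, 125, 90, 4379], [85.9, 34.7])
('yel', [410, 11, 28, 34, 456], [420.2, 30.2])
red [239, 171, 25, 28, 522] [251.3 184.5] [ 0.5959 -0.1782  0.0909] [0.002  0.0003 0.002 ] wrist@.0915 [ 0.5938 -0.1774  0.0915] top [ 0.5976 -0.1791  0.0915] scene [ 0.5964 -0.1782  0.0915]
blue [66, 118, 26, 22, 438] [ 77.9 128.4] [ 0.4558 -0.3165  0.0908] [0.0018 0.0007 0.0014] wrist@.0915 [ 0.4542 -0.3158  0.0915] top [ 0.457  -0.317   0.0915] scene [ 0.4573 -0.3168  0.0915]
```

```bash
python3 - <<'E'
from w import *
p=dict(np.load('pics/w1p.npz'));S=eyes.camera_params('scene');T=eyes.camera_params('top')
X,e=cross([ray(p,387.5,65.3,True),ray(S,279.3,221),ray(T,234.3,195.1)]);print('redspot',X.round(4),np.round(e,4))
X,e=cross([ray(p,484.4,143.3,True),ray(S,319.2,211.3),ray(T,218.6,149.4)]);print('bar',X.round(4),np.round(e,4))
for a in ((484,110),(486.5,178)): 
    for b in ((220,137),(217,163)): X,e=cross([ray(p,*a,True),ray(T,*b)]);print('bar end',X.round(4),np.round(e,4))
X,e=cross([ray(p,362,134,True),ray(T,256,171.6)]);print('pivot',X.round(4),np.round(e,4))
E
python3 go.py 0.596 -0.178 0.112
```

```text
redspot [0.5495 0.0331 0.0233] [0.0019 0.0008 0.0014]
bar [0.6618 0.0712 0.1163] [0.0031 0.0019 0.003 ]
bar end [0.6542 0.0665 0.1397] [0.0364 0.0364]
bar end [0.6214 0.0718 0.1302] [0.0018 0.0018]
bar end [0.698  0.0649 0.116 ] [0.0003 0.0003]
bar end [0.6469 0.0522 0.15  ] [0.0323 0.0323]
pivot [ 0.6207 -0.0289 -0.0018] [0.0025 0.0025]
t 2.58 tcp [ 0.5922 -0.1708  0.3047] F [-1.4 -0.4  0.3] gap 1.0 tool-shift cm [-0.7  -0.48 19.27]
```

```bash
python3 -m inch '[{"dx":-0.7,"dy":-0.5,"dz":4,"wx":0,"wy":0,"wz":0},{"dx":0,"dy":0,"dz":4,"wx":0,"wy":0,"wz":0},{"dx":0,"dy":0,"dz":4,"wx":0,"wy":0,"wz":0},{"dx":0,"dy":0,"dz":3,"wx":0,"wy":0,"wz":0},{"dx":0,"dy":0,"dz":2.5,"wx":0,"wy":0,"wz":0},{"dx":0,"dy":0,"dz":1.7,"wx":0,"wy":0,"wz":0},{"dx":0,"dy":0,"dz":0,"wx":0,"wy":0,"wz":0},{"dx":0,"dy":0,"dz":0,"wx":0,"wy":0,"wz":0}]' 1 30; python3 -m inch '[{"dx":0,"dy":0,"dz":0,"wx":0,"wy":0,"wz":0},{"dx":0,"dy":0,"dz":0,"wx":0,"wy":0,"wz":0},{"dx":0,"dy":0,"dz":0,"wx":0,"wy":0,"wz":0},{"dx":0,"dy":0,"dz":0,"wx":0,"wy":0,"wz":0},{"dx":0,"dy":0,"dz":0,"wx":0,"wy":0,"wz":0},{"dx":0,"dy":0,"dz":0,"wx":0,"wy":0,"wz":0}]' 0.2 30
```

```text
t: 3.58
tcp_pos: [0.5974, -0.1792, 0.1139]
tool_rot: [0.23, 0.973, -0.0, 0.001]
force: [0.3, 0.7, 0.2]
finger_gap: 1.001
gripper_force: 0.0
t: 4.32
tcp_pos: [0.5972, -0.1795, 0.1136]
tool_rot: [0.23, 0.973, -0.0, 0.001]
force: [0.2, 0.1, 5.5]
finger_gap: 0.458
gripper_force: 30.3
```

```bash
python3 -m inch '[{"dx":0,"dy":0,"dz":-1.5,"wx":0,"wy":0,"wz":0},{"dx":0,"dy":0,"dz":-4,"wx":0,"wy":0,"wz":0},{"dx":0,"dy":0,"dz":-4.5,"wx":0,"wy":0,"wz":0},{"dx":0,"dy":0,"dz":0,"wx":0,"wy":0,"wz":0},{"dx":0,"dy":0,"dz":0,"wx":0,"wy":0,"wz":0}]'; python3 - <<'E'
from w import *
im,p=shot('wrist'); np.save('pics/w2.npy',im); s=sense()
for b in blobs(im,60): print(b)
Rt=R.from_quat(s['tool_rot'])
for b in blobs(im,60):
    if b[0]=='red': 
        for z in (s['tcp_pos'][2]-.1136+.0925,.0243): print(b[2],plane(p,*b[2],z,True).round(4), Rt.inv().apply(plane(p,*b[2],z,True)-s['tcp_pos']).round(4))
E
python3 go.py 0.5495 0.0331 0.225
```

```text
t: 4.95
tcp_pos: [0.5962, -0.1791, 0.2127]
tool_rot: [0.23, 0.973, 0.0, -0.0]
force: [0.1, 0.2, -1.7]
finger_gap: 0.456
gripper_force: 30.5
('red', [402, 16, 56, 67, 2845], [429.3, 48.8])
('red', [217, 189, 79, 46, 961], [258.2, 204.1])
('red', [223, 252, 66, 67, 3556], [255.5, 287.3])
('blue', [10, 115, 33, 31, 463], [19.9, 129.6])
('blue', [465, 269, 47, 79, 1675], [495.6, 296.2])
('yel', [0, 0, 97, 82, 3579], [38.9, 30.4])
('yel', [453, 0, 39, 27, 664], [469.4, 12.2])
[429.3, 48.8] [ 0.5391 -0.0846  0.1907] [0.093  0.0589 0.0213]
[429.3, 48.8] [0.5475 0.0314 0.0243] [0.1371 0.1663 0.1879]
[258.2, 204.1] [ 0.5619 -0.1612  0.1907] [0.0383 0.0006 0.0212]
[258.2, 204.1] [ 0.6117 -0.1848  0.0243] [-0.0172  0.0019  0.1875]
[255.5, 287.3] [ 0.5903 -0.1764  0.1907] [ 0.0061 -0.0002  0.0211]
[255.5, 287.3] [ 0.6918 -0.2277  0.0243] [-0.1081 -0.0005  0.1873]
t 5.0 tcp [ 0.5959 -0.179   0.2118] F [ 0.6 -0.1 -1.6] gap 0.458 tool-shift cm [13.66 16.88 -1.28]
```

```bash
python3 - <<'E'
from h import *
im=np.load('pics/w2.npy')[150:384,150:362]; save('w2c',cv2.resize(im,None,fx=2,fy=2))
E
```

```text
(no output)
```

View pics/w2c.png

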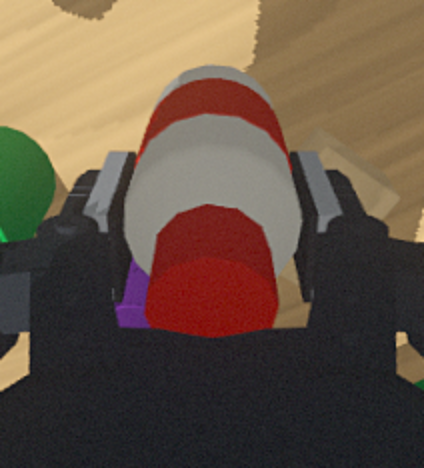

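```bash
python3 - <<'E'
from w import *
p=eyes.camera_params('wrist'); s=sense(); Rt=R.from_quat(s['tool_rot'])
for uv,z in (((256,300),-.0136),((256,298),-.0136),((256,302),-.0136)): print(Rt.inv().apply(plane(p,*uv,s['tcp_pos'][2]+z,True)-s['tcp_pos']).round(4))
E
```

```text
[ 0.0069 -0.      0.0136]
[ 0.0078 -0.      0.0136]
[ 0.006  -0.      0.0136]
```

```bash
python3 -m inch '[{"dx":2.2,"dy":2.8,"dz":0,"wx":0,"wy":0,"wz":0},{"dx":2.8,"dy":3.6,"dz":0,"wx":0,"wy":0,"wz":0},{"dx":2.8,"dy":3.6,"dz":0,"wx":0,"wy":0,"wz":0},{"dx":2.8,"dy":3.6,"dz":0,"wx":0,"wy":0,"wz":0},{"dx":1.6,"dy":2.2,"dz":0,"wx":0,"wy":0,"wz":0},{"dx":1,"dy":1.1,"dz":0,"wx":0,"wy":0,"wz":0},{"dx":0,"dy":0,"dz":1,"wx":0,"wy":0,"wz":0},{"dx":0,"dy":0,"dz":2,"wx":0,"wy":0,"wz":0},{"dx":0,"dy":0,"dz":0,"wx":0,"wy":0,"wz":0},{"dx":0,"dy":0,"dz":0,"wx":0,"wy":0,"wz":0}]'; python3 - <<'E'
from w import *
im,p=shot('wrist'); save('w3',im); im2,p2=shot('scene')
o=np.zeros((384,776,3),np.uint8); o[:,:512]=im; o[:,512:]=cv2.resize(im2[150:282,230:320],(264,384),interpolation=3); save('w3',o)
E
python3 go.py 0.5536 0.0312 0.138
```

```text
t: 6.25
tcp_pos: [0.5549, 0.0299, 0.1827]
tool_rot: [0.231, 0.973, -0.0, -0.0]
force: [0.4, 0.6, -0.1]
finger_gap: 0.463
gripper_force: 30.6
t 6.35 tcp [0.5551 0.0302 0.1833] F [ 0.4 -0.4 -1.6] gap 0.455 tool-shift cm [0.19 0.02 4.53]
```

View pics/w3.png

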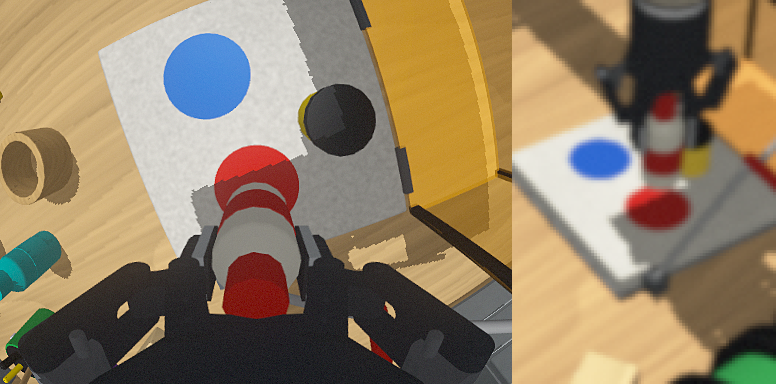

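The bottle hangs upright over the red disc, both in line at about (256,190). Lowering it.

```bash
python3 -m inch '[{"dx":0.1,"dy":0,"dz":1.5,"wx":0,"wy":0,"wz":0},{"dx":0.1,"dy":0,"dz":1.3,"wx":0,"wy":0,"wz":0},{"dx":0,"dy":0,"dz":0.8,"wx":0,"wy":0,"wz":0},{"dx":0,"dy":0,"dz":0.4,"wx":0,"wy":0,"wz":0},{"dx":0,"dy":0,"dz":0.2,"wx":0,"wy":0,"wz":0},{"dx":0,"dy":0,"dz":0,"wx":0,"wy":0,"wz":0},{"dx":0,"dy":0,"dz":0,"wx":0,"wy":0,"wz":0}]'; python3 -m inch '[{"dx":0,"dy":0,"dz":0.15,"wx":0,"wy":0,"wz":0},{"dx":0,"dy":0,"dz":0,"wx":0,"wy":0,"wz":0}]'
```

```text
t: 7.22
tcp_pos: [0.553, 0.0318, 0.1411]
tool_rot: [0.23, 0.973, 0.0, 0.0]
force: [0.7, -0.3, -1.2]
finger_gap: 0.454
gripper_force: 30.6
t: 7.48
tcp_pos: [0.5528, 0.0317, 0.1394]
tool_rot: [0.23, 0.973, -0.0, 0.0]
force: [-0.3, 0.7, -0.9]
finger_gap: 0.457
gripper_force: 30.6
```

```bash
python3 -m inch '[{"dx":0,"dy":0,"dz":0.1,"wx":0,"wy":0,"wz":0},{"dx":0,"dy":0,"dz":0,"wx":0,"wy":0,"wz":0}]';python3 -m inch '[{"dx":0,"dy":0,"dz":0.1,"wx":0,"wy":0,"wz":0},{"dx":0,"dy":0,"dz":0,"wx":0,"wy":0,"wz":0}]'
```

```text
t: 7.72
tcp_pos: [0.5529, 0.0318, 0.1386]
tool_rot: [0.23, 0.973, 0.0, 0.0]
force: [-0.6, -0.3, 1.3]
finger_gap: 0.456
gripper_force: 30.7
t: 7.98
tcp_pos: [0.553, 0.0318, 0.1385]
tool_rot: [0.23, 0.973, -0.0, 0.0]
force: [-1.9, -0.3, 7.1]
finger_gap: 0.458
gripper_force: 31.3
```

```bash
python3 -m inch '[{"dx":0,"dy":0,"dz":0,"wx":0,"wy":0,"wz":0},{"dx":0,"dy":0,"dz":0,"wx":0,"wy":0,"wz":0},{"dx":0,"dy":0,"dz":0,"wx":0,"wy":0,"wz":0}]' 0.62; python3 -m inch '[{"dx":0,"dy":0,"dz":-1.5,"wx":0,"wy":0,"wz":0},{"dx":0,"dy":0,"dz":-3,"wx":0,"wy":0,"wz":0},{"dx":0,"dy":0,"dz":-4,"wx":0,"wy":0,"wz":0},{"dx":0,"dy":0,"dz":-3,"wx":0,"wy":0,"wz":0},{"dx":-2,"dy":-4.5,"dz":0,"wx":0,"wy":0,"wz":0},{"dx":-2,"dy":-4.5,"dz":0,"wx":0,"wy":0,"wz":0},{"dx":0,"dy":0,"dz":0,"wx":0,"wy":0,"wz":0}]' 1; python3 - <<'E'
from w import *
im,p=shot('wrist'); np.save('pics/w4.npy',im); save('w4',im); im2,T=shot('top'); S=eyes.camera_params('scene'); im3,_=shot('scene')
for n,i,q,w in (('w',im,p,1),('t',im2,T,0),('s',im3,S,0)):
    for b in blobs(i,40,6000):
        if b[0]=='red': print(n,b,plane(q,*b[2],.0245,w).round(4),plane(q,*b[2],.116,w).round(4))
E
python3 go.py 0.456 -0.3165 0.25
```

```text
t: 8.35
tcp_pos: [0.5527, 0.0318, 0.1371]
tool_rot: [0.23, 0.973, -0.0, -0.0]
force: [0.5, 0.6, 0.4]
finger_gap: 0.621
gripper_force: 0.0
t: 9.22
tcp_pos: [0.5486, -0.0697, 0.2536]
tool_rot: [0.233, 0.973, -0.0, 0.001]
force: [1.3, -0.4, 0.9]
finger_gap: 1.002
gripper_force: 0.0
w ('red', [314, 100, 58, 64, 1722], [336.3, 127.8]) [0.5402 0.0263 0.0245] [0.5238 0.0065 0.116 ]
w ('red', [363, 128, 37, 34, 938], [381.5, 144.2]) [0.5773 0.0659 0.0245] [0.5495 0.0339 0.116 ]
w ('red', [442, 201, 17, 76, 946], [450.9, 237.6]) [0.7346 0.1211 0.0245] [0.6586 0.0722 0.116 ]
t ('red', [215, 136, 8, 28, 126], [218.5, 149.7]) [0.684  0.0785 0.0245] [0.6626 0.069  0.116 ]
s ('red', [278, 194, 7, 8, 47], [281.1, 197.8]) [0.4755 0.1107 0.0245] [0.5531 0.0329 0.116 ]
s ('red', [310, 203, 19, 17, 85], [319.2, 211.4]) [0.5982 0.1554 0.0245] [0.6629 0.0729 0.116 ]
s ('red', [270, 214, 20, 14, 125], [279.3, 219.5]) [0.5461 0.0373 0.0245] [ 0.6163 -0.0327  0.116 ]
t 9.38 tcp [ 0.548  -0.0661  0.2527] F [0.5 0.5 0.2] gap 1.0 tool-shift cm [ -3.01 -26.51   0.26]
```

```bash
python3 -m inch '[{"dx":-0.5,"dy":-4.5,"dz":0,"wx":0,"wy":0,"wz":0},{"dx":-0.5,"dy":-4.5,"dz":0,"wx":0,"wy":0,"wz":0},{"dx":-0.5,"dy":-4.5,"dz":0,"wx":0,"wy":0,"wz":0},{"dx":-0.5,"dy":-4.5,"dz":0,"wx":0,"wy":0,"wz":0},{"dx":-0.4,"dy":-4.5,"dz":0,"wx":0,"wy":0,"wz":0},{"dx":-0.4,"dy":-4,"dz":0,"wx":0,"wy":0,"wz":0},{"dx":0,"dy":0,"dz":0,"wx":0,"wy":0,"wz":0},{"dx":0,"dy":0,"dz":0,"wx":0,"wy":0,"wz":0}]' 1; python3 - <<'E'
from w import *
im,p=shot('wrist')
for b in blobs(im,100,6000):
        if b[0]=='blue': print(b,plane(p,*b[2],.0915,1).round(4))
E
python3 go.py 0.4545 -0.316 0.112
```

```text
t: 10.38
tcp_pos: [0.4547, -0.3145, 0.2522]
tool_rot: [0.23, 0.973, 0.001, -0.0]
force: [0.0, 0.9, -0.2]
finger_gap: 0.999
gripper_force: 0.0
('blue', [485, 34, 27, 51, 1095], [499.1, 58.0]) [ 0.4369 -0.0381  0.0915]
('blue', [240, 179, 29, 34, 709], [253.7, 196.4]) [ 0.4545 -0.3164  0.0915]
('blue', [418, 371, 16, 13, 117], [426.5, 378.0]) [ 0.8056 -0.2198  0.0915]
t 10.43 tcp [ 0.4549 -0.3142  0.2522] F [ 0.6 -0.6  0.5] gap 1.002 tool-shift cm [-0.06 -0.19 14.02]
```

```bash
python3 -m inch '[{"dx":0,"dy":-0.2,"dz":3.5,"wx":0,"wy":0,"wz":0},{"dx":0,"dy":0,"dz":3.5,"wx":0,"wy":0,"wz":0},{"dx":0,"dy":0,"dz":3,"wx":0,"wy":0,"wz":0},{"dx":0,"dy":0,"dz":2.2,"wx":0,"wy":0,"wz":0},{"dx":0,"dy":0,"dz":1.6,"wx":0,"wy":0,"wz":0},{"dx":0,"dy":0,"dz":0,"wx":0,"wy":0,"wz":0},{"dx":0,"dy":0,"dz":0,"wx":0,"wy":0,"wz":0}]' 1 30; python3 -m inch '[{"dx":0,"dy":0,"dz":0,"wx":0,"wy":0,"wz":0},{"dx":0,"dy":0,"dz":0,"wx":0,"wy":0,"wz":0},{"dx":0,"dy":0,"dz":0,"wx":0,"wy":0,"wz":0},{"dx":0,"dy":0,"dz":0,"wx":0,"wy":0,"wz":0},{"dx":0,"dy":0,"dz":0,"wx":0,"wy":0,"wz":0},{"dx":0,"dy":0,"dz":0,"wx":0,"wy":0,"wz":0}]' 0.2 30;  python3 -m inch '[{"dx":0,"dy":0,"dz":-1.5,"wx":0,"wy":0,"wz":0},{"dx":0,"dy":0,"dz":-4,"wx":0,"wy":0,"wz":0},{"dx":0,"dy":0,"dz":-4.5,"wx":0,"wy":0,"wz":0},{"dx":0,"dy":0,"dz":-2.5,"wx":0,"wy":0,"wz":0},{"dx":0,"dy":0,"dz":0,"wx":0,"wy":0,"wz":0}]'; python3 go.py 0.4547 0.0378 0.23
```

```text
t: 11.3
tcp_pos: [0.4541, -0.3178, 0.115]
tool_rot: [0.23, 0.973, -0.0, 0.001]
force: [0.6, 1.2, 0.7]
finger_gap: 0.999
gripper_force: 0.0
t: 12.05
tcp_pos: [0.4538, -0.318, 0.115]
tool_rot: [0.23, 0.973, -0.0, 0.0]
force: [0.3, 0.9, 6.0]
finger_gap: 0.452
gripper_force: 30.7
t: 12.68
tcp_pos: [0.4542, -0.3186, 0.2417]
tool_rot: [0.23, 0.973, -0.001, 0.002]
force: [-0.2, 0.1, -1.5]
finger_gap: 0.457
gripper_force: 30.5
t 12.68 tcp [ 0.4542 -0.3186  0.2417] F [-0.2  0.1 -1.5] gap 0.457 tool-shift cm [15.93 31.88  1.03]
```

```bash
python3 -m inch '[{"dx":1.2,"dy":2.4,"dz":0,"wx":0,"wy":0,"wz":0},{"dx":2,"dy":4,"dz":0,"wx":0,"wy":0,"wz":0},{"dx":2,"dy":4,"dz":0,"wx":0,"wy":0,"wz":0},{"dx":2,"dy":4,"dz":0,"wx":0,"wy":0,"wz":0},{"dx":2,"dy":4,"dz":0,"wx":0,"wy":0,"wz":0},{"dx":2,"dy":4,"dz":0,"wx":0,"wy":0,"wz":0},{"dx":2,"dy":4,"dz":0,"wx":0,"wy":0,"wz":0},{"dx":1.6,"dy":3.3,"dz":0,"wx":0,"wy":0,"wz":0},{"dx":1,"dy":2.2,"dz":2,"wx":0,"wy":0,"wz":0},{"dx":0,"dy":0,"dz":3,"wx":0,"wy":0,"wz":0}]';python3 -m inch '[{"dx":0,"dy":0,"dz":0,"wx":0,"wy":0,"wz":0},{"dx":0,"dy":0,"dz":0,"wx":0,"wy":0,"wz":0}]'; python3 - <<'E'
from w import *
im,p=shot('wrist'); im2,p2=shot('scene')
o=np.zeros((384,776,3),np.uint8); o[:,:512]=im; o[:,512:]=cv2.resize(im2[150:282,230:320],(264,384),interpolation=3); save('w5',o)
E
python3 go.py 0.4547 0.0378 0.139
```

```text
t: 13.92
tcp_pos: [0.4534, 0.041, 0.1882]
tool_rot: [0.229, 0.974, 0.0, -0.001]
force: [0.8, -0.4, -0.9]
finger_gap: 0.461
gripper_force: 30.5
t: 14.18
tcp_pos: [0.4547, 0.0384, 0.1892]
tool_rot: [0.23, 0.973, -0.0, -0.001]
force: [0.6, 0.1, -1.5]
finger_gap: 0.458
gripper_force: 30.6
t 14.28 tcp [0.4555 0.038  0.1899] F [ 0.   0.1 -0.6] gap 0.457 tool-shift cm [ 0.07 -0.05  5.09]
```

View pics/w5.png

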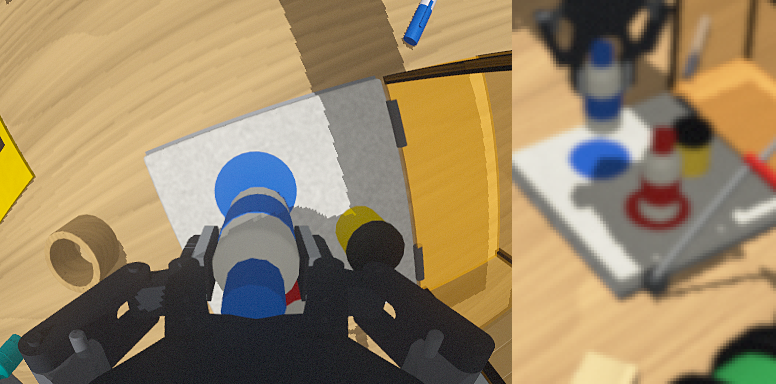

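The red bottle stands within its red disc, ring visible all round at about (657,210) in the composite. Blue hangs over the blue disc, so I'll lower it.

```bash
python3 -m inch '[{"dx":0,"dy":0,"dz":1.8,"wx":0,"wy":0,"wz":0},{"dx":0,"dy":0,"dz":1.5,"wx":0,"wy":0,"wz":0},{"dx":0,"dy":0,"dz":0.8,"wx":0,"wy":0,"wz":0},{"dx":0,"dy":0,"dz":0.5,"wx":0,"wy":0,"wz":0},{"dx":0,"dy":0,"dz":0.2,"wx":0,"wy":0,"wz":0},{"dx":0,"dy":0,"dz":0,"wx":0,"wy":0,"wz":0},{"dx":0,"dy":0,"dz":0,"wx":0,"wy":0,"wz":0}]'; python3 -m inch '[{"dx":0,"dy":0,"dz":0.1,"wx":0,"wy":0,"wz":0},{"dx":0,"dy":0,"dz":0,"wx":0,"wy":0,"wz":0}]'
```

```text
t: 15.15
tcp_pos: [0.4555, 0.0381, 0.1416]
tool_rot: [0.23, 0.973, 0.0, 0.0]
force: [0.3, -0.3, -1.1]
finger_gap: 0.455
gripper_force: 30.6
t: 15.4
tcp_pos: [0.4553, 0.0382, 0.1404]
tool_rot: [0.23, 0.973, -0.0, 0.0]
force: [0.0, -0.2, -1.1]
finger_gap: 0.459
gripper_force: 30.6
```

```bash
python3 -m inch '[{"dx":0,"dy":0,"dz":0.1,"wx":0,"wy":0,"wz":0},{"dx":0,"dy":0,"dz":0,"wx":0,"wy":0,"wz":0}]' | grep -E 'tcp|force'; python3 -m inch '[{"dx":0,"dy":0,"dz":0.05,"wx":0,"wy":0,"wz":0},{"dx":0,"dy":0,"dz":0,"wx":0,"wy":0,"wz":0}]'|grep -E 'tcp|force'
```

```text
tcp_pos: [0.4555, 0.0381, 0.14]
force: [-0.2, 0.9, 5.4]
gripper_force: 30.7
tcp_pos: [0.4556, 0.0381, 0.1399]
force: [-0.6, 0.6, 10.6]
gripper_force: 30.8
```

```bash
python3 -m inch '[{"dx":0,"dy":0,"dz":0,"wx":0,"wy":0,"wz":0},{"dx":0,"dy":0,"dz":0,"wx":0,"wy":0,"wz":0},{"dx":0,"dy":0,"dz":0,"wx":0,"wy":0,"wz":0}]' 0.62; python3 -m inch '[{"dx":0,"dy":0,"dz":-1.5,"wx":0,"wy":0,"wz":0},{"dx":0,"dy":0,"dz":-3,"wx":0,"wy":0,"wz":0},{"dx":0,"dy":0,"dz":-4.5,"wx":0,"wy":0,"wz":0},{"dx":0,"dy":0,"dz":-4.5,"wx":0,"wy":0,"wz":0},{"dx":0,"dy":0,"dz":-3,"wx":0,"wy":0,"wz":0},{"dx":-4,"dy":-1,"dz":0,"wx":0,"wy":0,"wz":0},{"dx":-4,"dy":-1,"dz":0,"wx":0,"wy":0,"wz":0},{"dx":-4,"dy":-1,"dz":0,"wx":0,"wy":0,"wz":0},{"dx":0,"dy":0,"dz":0,"wx":0,"wy":0,"wz":0},{"dx":0,"dy":0,"dz":0,"wx":0,"wy":0,"wz":0}]' 0; python3 - <<'E'
from w import *
im,p=shot('wrist'); im2,T=shot('top'); im3,S=shot('scene')
save('w6',im)
for n,i,q,w in (('w',im,p,1),('t',im2,T,0),('s',im3,S,0)):
    for b in blobs(i,40,6000):
        if b[0] in('red','blue'): print(n,b,plane(q,*b[2],.0245,w).round(4),plane(q,*b[2],.116,w).round(4))
np.savez('pics/w6p.npz',**{k:np.asarray(v) for k,v in p.items()})
o=np.zeros((600,800,3),np.uint8); o[:384,:512]=im; o[384:,:396]=cv2.resize(im2[125:185,170:280],(396,216),interpolation=3); o[384:,400:]=cv2.resize(im3[150:258,230:430],(400,216),interpolation=3); save('w6',o)
E
```

```text
t: 16.27
tcp_pos: [0.4552, 0.0381, 0.1387]
tool_rot: [0.23, 0.973, -0.0, -0.0]
force: [0.6, 0.4, -0.2]
finger_gap: 0.614
gripper_force: 0.0
t: 17.52
tcp_pos: [0.5481, -0.0421, 0.3029]
tool_rot: [0.23, 0.973, 0.0, -0.002]
force: [-0.8, 0.7, -1.2]
finger_gap: 0.456
gripper_force: 31.6
w ('red', [285, 112, 55, 56, 1220], [305.0, 134.7]) [0.538  0.0272 0.0245] [0.5245 0.017  0.116 ]
w ('red', [319, 139, 30, 28, 619], [333.2, 152.3]) [0.5721 0.0496 0.0245] [0.5496 0.0336 0.116 ]
w ('red', [393, 200, 20, 68, 765], [402.8, 233.2]) [0.7202 0.1004 0.0245] [0.6588 0.071  0.116 ]
w ('blue', [253, 38, 58, 55, 2488], [281.4, 65.2]) [0.4523 0.0382 0.0245] [0.4613 0.0252 0.116 ]
w ('blue', [245, 192, 48, 39, 548], [271.0, 204.5]) [ 0.5974 -0.0465  0.0245] [ 0.5683 -0.0372  0.116 ]
w ('blue', [224, 249, 60, 70, 3362], [253.8, 284.3]) [ 0.6922 -0.118   0.0245] [ 0.6381 -0.0899  0.116 ]
w ('blue', [451, 305, 22, 18, 85], [460.2, 312.0]) [0.9469 0.1755 0.0245] [0.8258 0.1264 0.116 ]
w ('blue', [348, 320, 52, 48, 541], [366.2, 340.9]) [ 0.8899 -0.0071  0.0245] [ 0.7838 -0.0082  0.116 ]
w ('blue', [474, 
[... 1133 characters left out ...]
 0.116 ]
s ('blue', [184, 94, 26, 9, 75], [193.8, 98.0]) [-0.2746  0.2859  0.0245] [-0.1179  0.1896  0.116 ]
s ('blue', [323, 114, 114, 62, 1689], [384.9, 149.7]) [0.52   0.5897 0.0245] [0.5929 0.4614 0.116 ]
s ('blue', [60, 130, 20, 15, 111], [70.5, 137.0]) [-0.3103 -0.2567  0.0245] [-0.1498 -0.2958  0.116 ]
s ('blue', [258, 160, 7, 8, 47], [260.6, 163.5]) [0.2916 0.1842 0.0245] [0.3886 0.0986 0.116 ]
s ('blue', [255, 181, 13, 8, 82], [261.4, 184.5]) [0.3835 0.1079 0.0245] [0.4708 0.0304 0.116 ]
s ('blue', [250, 199, 20, 12, 186], [259.6, 204.4]) [0.4557 0.0376 0.0245] [ 0.5354 -0.0325  0.116 ]
s ('blue', [345, 240, 52, 56, 926], [376.0, 262.0]) [0.8375 0.1215 0.0245] [0.877  0.0426 0.116 ]
```

View pics/w6.png

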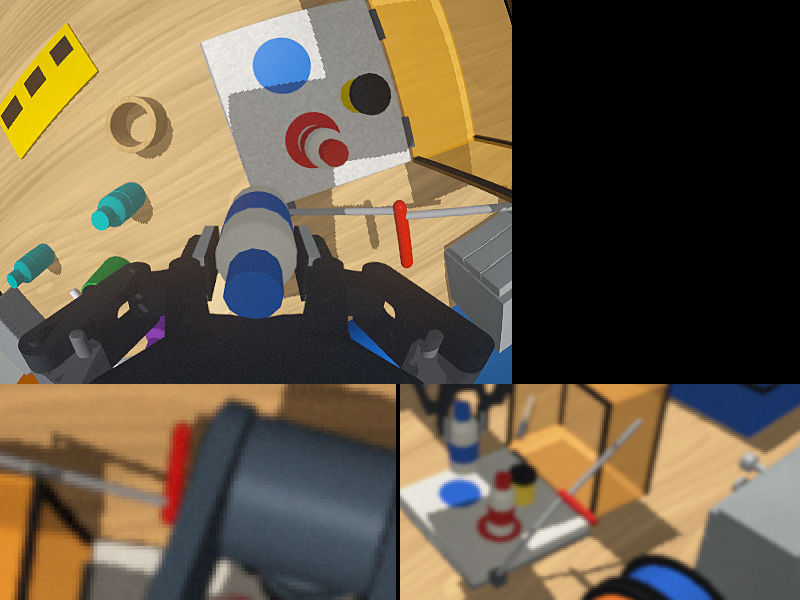

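My mistake: the shut command took effect before the rise, so the gripper took the blue bottle again. It is held firmly and upright (composite at about (253,283)). I'll carry it back over the blue disc and set it down again.

```bash
python3 -m inch '[{"dx":3,"dy":0.8,"dz":0,"wx":0,"wy":0,"wz":0},{"dx":4,"dy":1,"dz":0,"wx":0,"wy":0,"wz":0},{"dx":3.5,"dy":0.8,"dz":0,"wx":0,"wy":0,"wz":0},{"dx":1.4,"dy":0.4,"dz":2,"wx":0,"wy":0,"wz":0},{"dx":0,"dy":0,"dz":4,"wx":0,"wy":0,"wz":0},{"dx":0,"dy":0,"dz":3,"wx":0,"wy":0,"wz":0},{"dx":0,"dy":0,"dz":2,"wx":0,"wy":0,"wz":0},{"dx":0,"dy":0,"dz":0,"wx":0,"wy":0,"wz":0},{"dx":0,"dy":0,"dz":0,"wx":0,"wy":0,"wz":0}]'; python3 - <<'E'
from w import *
im,p=shot('wrist');im3,S=shot('scene'); s=sense()
for n,i,q,w in (('w',im,p,1),('s',im3,S,0)):
    for b in blobs(i,40,6000):
        if b[0]=='blue' and b[2][0]<300: print(n,b)
o=im3[140:240,220:320]; save('s7',cv2.resize(o,(500,500),interpolation=3))
E
python3 go.py 0.4552 0.0381 0.1415
```

```text
t: 18.8
tcp_pos: [0.4564, 0.0379, 0.1946]
tool_rot: [0.23, 0.973, 0.0, 0.001]
force: [1.0, 0.2, -1.4]
finger_gap: 0.449
gripper_force: 31.6
w ('blue', [215, 148, 80, 85, 4004], [254.4, 181.9])
w ('blue', [223, 249, 61, 70, 3373], [253.8, 284.3])
s ('blue', [167, 25, 41, 35, 1077], [187.3, 41.4])
s ('blue', [184, 91, 33, 12, 131], [197.1, 96.3])
s ('blue', [258, 166, 6, 8, 41], [260.4, 169.7])
s ('blue', [256, 185, 11, 7, 55], [261.1, 188.3])
s ('blue', [250, 198, 19, 13, 182], [259.5, 204.3])
t 18.9 tcp [0.4567 0.0377 0.1949] F [ 0.1 -0.5 -0.8] gap 0.455 tool-shift cm [ 0.16 -0.04  5.34]
```

View pics/s7.png

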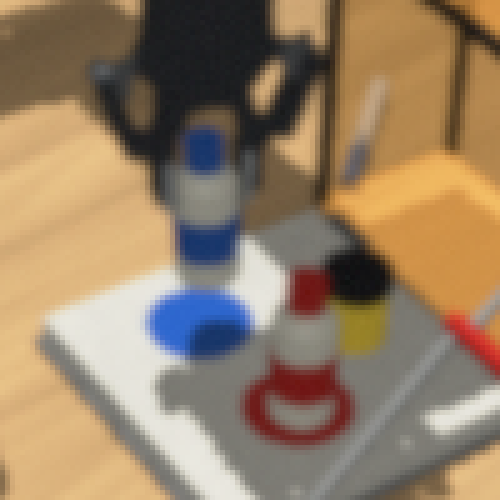

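```bash
python3 -c "
from h import *
S=eyes.camera_params('scene'); o,d=ray(S,260.4,169.7); P=np.array([.4565,.038]); k=((P-o[:2])@d[:2])/(d[:2]@d[:2]); print('cap z',o+d*k)"
python3 -m inch '[{"dx":0.1,"dy":0,"dz":1.5,"wx":0,"wy":0,"wz":0},{"dx":0,"dy":0,"dz":1.3,"wx":0,"wy":0,"wz":0},{"dx":0,"dy":0,"dz":0.8,"wx":0,"wy":0,"wz":0},{"dx":0,"dy":0,"dz":0,"wx":0,"wy":0,"wz":0},{"dx":0,"dy":0,"dz":0,"wx":0,"wy":0,"wz":0}]'; for i in 1; do python3 -m inch '[{"dx":0,"dy":0,"dz":0.2,"wx":0,"wy":0,"wz":0},{"dx":0,"dy":0,"dz":0.2,"wx":0,"wy":0,"wz":0},{"dx":0,"dy":0,"dz":0,"wx":0,"wy":0,"wz":0}]'; done
```

```text
cap z [0.45664987 0.03817008 0.15834462]
t: 19.52
tcp_pos: [0.4555, 0.0381, 0.158]
tool_rot: [0.23, 0.973, 0.0, 0.0]
force: [-1.4, -0.5, -0.2]
finger_gap: 0.45
gripper_force: 31.6
t: 19.9
tcp_pos: [0.4552, 0.0381, 0.1538]
tool_rot: [0.23, 0.973, 0.0, -0.0]
force: [0.7, 0.3, -0.4]
finger_gap: 0.454
gripper_force: 31.6
```

```bash
python3 -m inch '[{"dx":0,"dy":0,"dz":0.1,"wx":0,"wy":0,"wz":0},{"dx":0,"dy":0,"dz":0,"wx":0,"wy":0,"wz":0}]' | grep -E 'tcp|^force'; python3 -m inch '[{"dx":0,"dy":0,"dz":0.1,"wx":0,"wy":0,"wz":0},{"dx":0,"dy":0,"dz":0,"wx":0,"wy":0,"wz":0}]'|grep -E 'tcp|^force'
```

```text
tcp_pos: [0.4553, 0.0381, 0.1528]
force: [0.3, -0.7, -0.4]
tcp_pos: [0.4553, 0.0381, 0.1518]
force: [0.3, 0.2, -1.8]
```

```bash
python3 -m inch '[{"dx":0,"dy":0,"dz":0.1,"wx":0,"wy":0,"wz":0},{"dx":0,"dy":0,"dz":0,"wx":0,"wy":0,"wz":0}]' | grep -E 'tcp|^force'; python3 -m inch '[{"dx":0,"dy":0,"dz":0.1,"wx":0,"wy":0,"wz":0},{"dx":0,"dy":0,"dz":0,"wx":0,"wy":0,"wz":0}]'|grep -E 'tcp|^force'
```

```text
tcp_pos: [0.4553, 0.0381, 0.1508]
force: [-0.8, 0.7, -1.1]
tcp_pos: [0.4553, 0.0381, 0.1498]
force: [0.1, -0.4, 0.2]
```

```bash
python3 -m inch '[{"dx":0,"dy":0,"dz":0.1,"wx":0,"wy":0,"wz":0},{"dx":0,"dy":0,"dz":0,"wx":0,"wy":0,"wz":0}]' | grep -E 'tcp|^force'
```

```text
tcp_pos: [0.4556, 0.0381, 0.1495]
force: [0.1, 0.1, 6.4]
```

```bash
python3 -m inch '[{"dx":0,"dy":0,"dz":0,"wx":0,"wy":0,"wz":0},{"dx":0,"dy":0,"dz":0,"wx":0,"wy":0,"wz":0},{"dx":0,"dy":0,"dz":0,"wx":0,"wy":0,"wz":0}]' 0.62; python3 -m inch '[{"dx":0,"dy":0,"dz":-1,"wx":0,"wy":0,"wz":0},{"dx":0,"dy":0,"dz":-3,"wx":0,"wy":0,"wz":0},{"dx":0,"dy":0,"dz":-4.5,"wx":0,"wy":0,"wz":0},{"dx":0,"dy":0,"dz":-4.5,"wx":0,"wy":0,"wz":0},{"dx":-4,"dy":-3,"dz":0,"wx":0,"wy":0,"wz":0},{"dx":-4,"dy":-3,"dz":0,"wx":0,"wy":0,"wz":0},{"dx":-4,"dy":-1,"dz":0,"wx":0,"wy":0,"wz":0},{"dx":0,"dy":0,"dz":0,"wx":0,"wy":0,"wz":0},{"dx":0,"dy":0,"dz":0,"wx":0,"wy":0,"wz":0}]' 0.62; python3 - <<'E'
from w import *
im,p=shot('wrist'); im2,T=shot('top'); im3,S=shot('scene'); s=sense()
np.save('pics/w8.npy',im);np.save('pics/s8.npy',im3);np.save('pics/t8.npy',im2)
np.savez('pics/w8p.npz',**{k:np.asarray(v) for k,v in p.items()})
for n,i,q,w in (('w',im,p,1),('s',im3,S,0)):
    for b in blobs(i,40,6000):
        if b[0] in ('red','blue') and 220<b[2][0]<430: print(n,b,plane(q,*b[2],.0245,w).round(4),plane(q,*b[2],.116,w).round(4))
o=np.zeros((600,800,3),np.uint8); o[:384,:512]=im; o[384:,:396]=cv2.resize(im2[125:185,170:280],(396,216),interpolation=3); o[384:,400:]=cv2.resize(im3[150:258,230:430],(400,216),interpolation=3); save('w8',o)
E
```

```text
t: 21.52
tcp_pos: [0.4553, 0.0381, 0.1487]
tool_rot: [0.23, 0.973, -0.0, -0.0]
force: [-0.6, 0.1, 0.8]
finger_gap: 0.623
gripper_force: 0.0
t: 22.65
tcp_pos: [0.5302, -0.0777, 0.2788]
tool_rot: [0.23, 0.973, 0.0, -0.001]
force: [-0.8, 0.6, -0.0]
finger_gap: 0.621
gripper_force: 0.0
w ('red', [323, 114, 54, 58, 1493], [343.8, 139.2]) [0.5402 0.0271 0.0245] [0.52   0.0062 0.116 ]
w ('red', [369, 143, 32, 31, 740], [384.4, 157.7]) [0.5813 0.0649 0.0245] [0.5494 0.0333 0.116 ]
w ('blue', [290, 34, 56, 59, 1358], [309.6, 65.0]) [0.4496 0.0272 0.0245] [0.455  0.0062 0.116 ]
w ('blue', [330, 36, 34, 32, 773], [346.9, 51.7]) [0.4523 0.0733 0.0245] [0.4569 0.0393 0.116 ]
w ('blue', [379, 333, 32, 41, 272], [394.8, 356.6]) [ 0.92   -0.0074  0.0245] [ 0.7924 -0.0186  0.116 ]
s ('red', [278, 194, 7, 8, 46], [281.0, 197.8]) [0.4753 0.1105 0.0245] [0.5529 0.0327 0.116 ]
s ('red', [310, 203, 19, 17, 80], [319.4, 211.4]) [0.5986 0.1558 0.0245] [0.6632 0.0733 0.116 ]
s ('red', [269, 213, 21, 15, 129], [278.9, 219.5]) [0.5454 0.0364 0.0245] [ 0.6156 -0.0335  0.116 ]
s ('blue', [324, 91, 117, 60, 2830], [383.3, 120.4]) [0.385  0.7616 0.0245] [0.4722 0.6151 0.116 ]
s ('blue', [323, 114, 114, 62, 1693], [384.9, 149.7]) [0.52   0.5897 0.0245] [0.5929 0.4614 0.116 ]
s ('blue', [251, 197, 19, 13, 106], [258.7, 202.0]) [0.4451 0.043  0.0245] [ 0.526  -0.0277  0.116 ]
s ('blue', [345, 240, 51, 56, 926], [376.0, 262.0]) [0.8375 0.1215 0.0245] [0.877  0.0426 0.116 ]
```

View pics/w8.png

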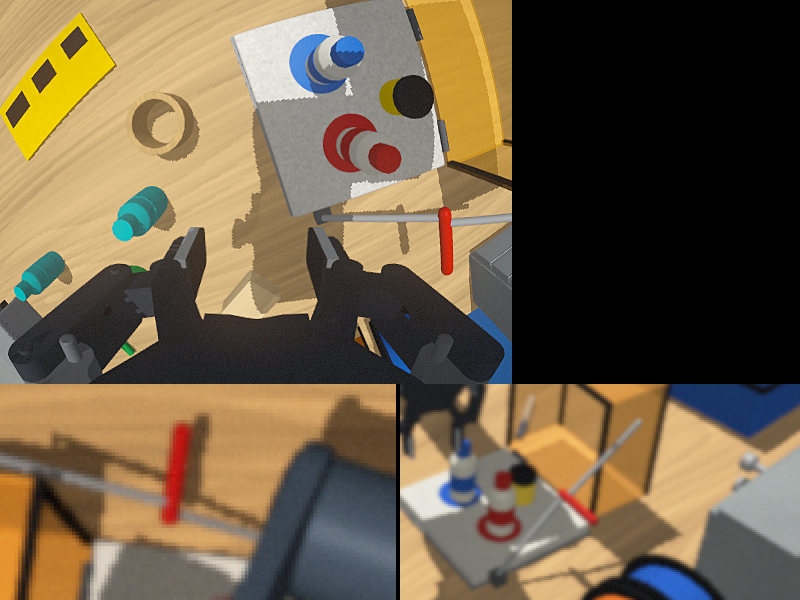

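Both bottles stand upright inside their discs: blue at (310,65) and red at (344,140), with rings visible. The bar runs from (445,210) to (447,270) in the wrist view, and the stay pivot is near (322,216). I'll triangulate the bar and pivot.

```bash
python3 - <<'E'
from w import *
p=dict(np.load('pics/w8p.npz'));S=eyes.camera_params('scene');T=eyes.camera_params('top')
ux=np.array([.9916,-.1295,0]);uy=np.array([.1295,.9916,0]);C=np.array([.507,.0523,0])
# refine ends of the bar through its principal axis
def ends(f,u0,v0,u1,v1):
    im=np.load(f); m=masks(im)['red']; m=m[v0:v1,u0:u1]; y,x=np.nonzero(m); q=np.c_[x+u0,y+v0].astype(float); c=q.mean(0)
    U=np.linalg.svd(q-c,full_matrices=False)[2][0]; U=U*np.sign(U[1]); a=(q-c)@U; return c+U*(a.min()),c+U*(a.max()),c
W=ends('pics/w8.npy',425,195,465,285);Ss=ends('pics/s8.npy',305,200,335,225);Tt=ends('pics/t8.npy',212,130,226,168)
print(np.round(W,1).tolist(),np.round(Ss,1).tolist(),np.round(Tt,1).tolist())
def case(X): return np.round([(X-C)@ux,(X-C)@uy,X[2]],4)
for n,w,s,t in (('near',W[0],Ss[0],Tt[1]),('far',W[1],Ss[1],Tt[0]),('mid',W[2],Ss[2],Tt[2])):
    for l,rs in (('all',[ray(p,*w,True),ray(S,*s),ray(T,*t)]),('ST',[ray(S,*s),ray(T,*t)])):
        X,e=cross(rs); print(n,l,X.round(4),np.round(e,4),'case',case(X))
for rs in ([ray(p,322,216,True),ray(S,278.5,246.5),ray(T,256,171.6)],[ray(S,278.5,246.5),ray(T,256,171.6)],[ray(p,322,216,True),ray(S,278.5,246.5)]):
    X,e=cross(rs); print('pivot',X.round(4),np.round(e,4),'case',case(X))
E
python3 go.py 0.6 0 0.3
```

```text
[[444.1, 206.9], [447.2, 274.1], [445.7, 240.2]] [[309.7, 203.3], [327.7, 218.4], [319.4, 211.4]] [[220.6, 136.1], [216.4, 163.1], [218.6, 149.4]]
near all [0.6236 0.076  0.1171] [0.0025 0.0004 0.0026] case [0.1126 0.0386 0.1171]
near ST [0.6252 0.0741 0.1197] [0.0001 0.0001] case [0.1144 0.0369 0.1197]
far all [0.6994 0.0643 0.1202] [0.0006 0.0013 0.0013] case [0.1892 0.0368 0.1202]
far ST [0.6997 0.0638 0.121 ] [0.0012 0.0012] case [0.1896 0.0364 0.121 ]
mid all [0.6626 0.0716 0.1149] [0.0024 0.002  0.0029] case [0.1518 0.0393 0.1149]
mid ST [0.6641 0.0698 0.1181] [0.0015 0.0015] case [0.1535 0.0377 0.1181]
pivot [ 0.6188 -0.0309  0.0124] [0.001  0.0012 0.0022] case [ 0.1217 -0.068   0.0124]
pivot [ 0.6194 -0.031   0.0134] [0.0016 0.0016] case [ 0.1223 -0.068   0.0134]
pivot [ 0.6178 -0.0315  0.0122] [0.0002 0.0002] case [ 0.1207 -0.0687  0.0122]
t 22.8 tcp [ 0.5301 -0.0771  0.2789] F [-0.3  0.3 -0.6] gap 0.619 tool-shift cm [-2.8  10.02 -2.12]
```

```bash
python3 -m inch '[{"dx":-3.2,"dy":3.3,"dz":0,"wx":0,"wy":0,"wz":0},{"dx":-3.2,"dy":3.3,"dz":0,"wx":0,"wy":0,"wz":0},{"dx":-3.1,"dy":3.4,"dz":0,"wx":0,"wy":0,"wz":0},{"dx":0,"dy":0,"dz":0,"wx":0,"wy":0,"wz":-9.6},{"dx":0,"dy":0,"dz":0,"wx":0,"wy":0,"wz":-9.6},{"dx":0,"dy":0,"dz":0,"wx":-9,"wy":0,"wz":0},{"dx":0,"dy":0,"dz":0,"wx":-9,"wy":0,"wz":0},{"dx":0,"dy":0,"dz":0,"wx":-9,"wy":0,"wz":0},{"dx":0,"dy":0,"dz":0,"wx":-9,"wy":0,"wz":0},{"dx":0,"dy":0,"dz":0,"wx":-9,"wy":0,"wz":0}]' 0 30; python3 -m inch '[{"dx":0,"dy":0,"dz":0,"wx":0,"wy":0,"wz":0},{"dx":0,"dy":0,"dz":0,"wx":0,"wy":0,"wz":0}]'; python3 go.py .6604 -.0091 .1965; python3 -c "
from h import *
s=sense(); M=R.from_quat(s['tool_rot']).as_matrix()
B=np.array([[.9916,.1295,0],[-.1295,.9916,0],[0,0,1]]); print((B.T@M).round(3), np.round(s['q'],2))"
```

```text
t: 24.05
tcp_pos: [0.6605, -0.0306, 0.2795]
tool_rot: [0.059, 0.921, 0.384, 0.025]
force: [0.2, 0.1, -0.8]
finger_gap: 0.003
gripper_force: 0.0
t: 24.3
tcp_pos: [0.6608, -0.0307, 0.2791]
tool_rot: [0.059, 0.922, 0.381, 0.025]
force: [-0.1, -0.4, 0.2]
finger_gap: -0.0
gripper_force: 0.0
t 24.3 tcp [ 0.6608 -0.0307  0.2791] F [-0.1 -0.4  0.2] gap -0.0 tool-shift cm [ 0.31 -4.32  7.36]
[[-1.    -0.001 -0.001]
 [-0.001  0.709  0.706]
 [ 0.     0.706 -0.709]] [-0.45  0.69  1.4   0.74  1.42 -2.15]
```

```bash
python3 -m inch '[{"dx":0.3,"dy":-2,"dz":2.5,"wx":0,"wy":0,"wz":0},{"dx":0,"dy":-2.3,"dz":2.5,"wx":0,"wy":0,"wz":0},{"dx":0,"dy":0,"dz":2.3,"wx":0,"wy":0,"wz":0},{"dx":0,"dy":0,"dz":1.5,"wx":0,"wy":0,"wz":0},{"dx":0,"dy":0,"dz":0.8,"wx":0,"wy":0,"wz":0},{"dx":0,"dy":0,"dz":0,"wx":0,"wy":0,"wz":0}]' | grep -E 'tcp|^force'; python3 -m inch '[{"dx":0,"dy":0,"dz":0.4,"wx":0,"wy":0,"wz":0},{"dx":0,"dy":0,"dz":0,"wx":0,"wy":0,"wz":0}]'| grep -E 'tcp|^force'; python3 -m inch '[{"dx":0,"dy":0,"dz":0.4,"wx":0,"wy":0,"wz":0},{"dx":0,"dy":0,"dz":0,"wx":0,"wy":0,"wz":0}]'| grep -E 'tcp|^force'; python3 -m inch '[{"dx":0,"dy":0,"dz":0.4,"wx":0,"wy":0,"wz":0},{"dx":0,"dy":0,"dz":0,"wx":0,"wy":0,"wz":0}]'| grep -E 'tcp|^force'
```

```text
tcp_pos: [0.663, 0.007, 0.181]
force: [-0.1, 0.3, 1.1]
tcp_pos: [0.6633, 0.0087, 0.178]
force: [-0.6, 0.6, 0.7]
tcp_pos: [0.6636, 0.0117, 0.1748]
force: [0.2, 0.7, -0.4]
tcp_pos: [0.6638, 0.0146, 0.1718]
force: [0.2, 0.3, 0.1]
```

```bash
python3 -m inch '[{"dx":0,"dy":0,"dz":0.3,"wx":0,"wy":0,"wz":0},{"dx":0,"dy":0,"dz":0,"wx":0,"wy":0,"wz":0}]'| grep -E 'tcp|^force'; python3 -m inch '[{"dx":0,"dy":0,"dz":0.3,"wx":0,"wy":0,"wz":0},{"dx":0,"dy":0,"dz":0,"wx":0,"wy":0,"wz":0}]'| grep -E 'tcp|^force'; python3 - <<'E'
from w import *
im3,S=shot('scene'); im2,T=shot('top'); im,p=shot('wrist'); np.save('pics/s9.npy',im3); np.save('pics/w9.npy',im)
for n,i in (('s',im3),('t',im2),('w',im)):
  for b in blobs(i,20,6000):
    if b[0]=='red': print(n,b)
s=sense(); tip=np.array(s['tcp_pos'])+.0726*R.from_quat(s['tool_rot']).as_matrix()[:,2]; print('tip',tip.round(4),'px s',proj(S,tip),'t',proj(T,tip))
E
```

```text
tcp_pos: [0.6641, 0.0168, 0.1698]
force: [0.3, 0.1, 0.1]
tcp_pos: [0.6644, 0.019, 0.1677]
force: [0.1, 0.2, -0.0]
s ('red', [270, 213, 20, 15, 122], [278.3, 219.6])
s ('red', [324, 213, 6, 9, 30], [326.4, 217.4])
t ('red', [214, 137, 7, 15, 42], [216.7, 142.7])
w ('red', [42, 0, 98, 95, 4287], [79.4, 54.3])
w ('red', [119, 0, 74, 29, 1474], [151.7, 10.8])
w ('red', [244, 145, 26, 80, 1876], [256.3, 185.7])
tip [0.671  0.0699 0.1165] px s (np.float64(320.67058142184703), np.float64(213.24539046674684)) t (np.float64(218.15873126753888), np.float64(146.64156616550312))
```

```bash
python3 - <<'E'
from w import *
im=np.load('pics/w9.npy'); p=eyes.camera_params('wrist'); s=sense(); Rt=R.from_quat(s['tool_rot'])
def fp(X):
    M=R.from_rotvec(np.ravel(p['rvec'])).as_matrix(); c=M@X+np.ravel(p['tvec']); r=np.hypot(c[0],c[1]); th=np.arctan2(r,c[2]); return (p['fx']*th*c[0]/r+p['cx'],p['fy']*th*c[1]/r+p['cy'])
for d in ((0,0,.0726),(.011,0,.0726),(.011,0.0145,.0726),(.011,-.0145,.0726)): print(np.round(fp(np.array(s['tcp_pos'])+Rt.apply(d)),1))
m=masks(im)['red']
for v in (150,165,180,195,205,210,215,220,224):
    x=np.nonzero(m[v,235:280])[0]; print(v,x.min()+235 if len(x) else None,x.max()+235 if len(x) else None)
E
```

```text
[256.5 243.5]
[256.6 224.3]
[284.7 224.2]
[228.4 224.2]
150 246 266
165 247 269
180 244 267
195 244 268
205 244 268
210 244 268
215 244 268
220 244 268
224 244 268
```

```bash
for i in 1; do python3 -m inch '[{"dx":0,"dy":0,"dz":0.3,"wx":0,"wy":0,"wz":0},{"dx":0,"dy":0,"dz":0,"wx":0,"wy":0,"wz":0}]'| grep -E 'tcp|^force'; python3 -m inch '[{"dx":0,"dy":0,"dz":0.3,"wx":0,"wy":0,"wz":0},{"dx":0,"dy":0,"dz":0,"wx":0,"wy":0,"wz":0}]'| grep -E 'tcp|^force'; python3 -m inch '[{"dx":0,"dy":0,"dz":0.3,"wx":0,"wy":0,"wz":0},{"dx":0,"dy":0,"dz":0,"wx":0,"wy":0,"wz":0}]'| grep -E 'tcp|^force'; done; python3 - <<'E'
from w import *
im3,S=shot('scene'); im2,T=shot('top'); im,p=shot('wrist')
for n,i in (('s',im3),('t',im2),('w',im)):
  for b in blobs(i,20,6000):
    if b[0]=='red': print(n,b)
E
```

```text
tcp_pos: [0.6647, 0.0209, 0.1656]
force: [0.2, 0.4, -0.4]
tcp_pos: [0.6651, 0.023, 0.1635]
force: [0.7, -0.8, 0.9]
tcp_pos: [0.6654, 0.0251, 0.1613]
force: [0.0, -1.1, 0.4]
s ('red', [270, 213, 20, 15, 132], [278.7, 219.6])
s ('red', [325, 216, 7, 7, 31], [327.8, 219.1])
t ('red', [212, 137, 7, 14, 36], [215.0, 142.6])
w ('red', [33, 0, 102, 94, 4493], [71.9, 54.2])
w ('red', [109, 0, 73, 23, 1067], [141.4, 8.4])
w ('red', [241, 145, 27, 83, 1888], [253.7, 185.5])
```

The bar moves with the tool: its visible end has shifted about 5 px in the top view. I'll go on along the circle.

```bash
python3 -m inch '[{"dx":0,"dy":0,"dz":0.4,"wx":0,"wy":0,"wz":0},{"dx":0,"dy":-0.05,"dz":0.4,"wx":0,"wy":0,"wz":0},{"dx":0,"dy":-0.1,"dz":0.4,"wx":0,"wy":0,"wz":0},{"dx":0,"dy":-0.1,"dz":0.4,"wx":0,"wy":0,"wz":0},{"dx":0,"dy":-0.1,"dz":0.4,"wx":0,"wy":0,"wz":0},{"dx":0,"dy":0,"dz":0,"wx":0,"wy":0,"wz":0}]'; python3 - <<'E'
from w import *
im3,S=shot('scene'); im2,T=shot('top'); im,p=shot('wrist')
for n,i in (('s',im3),('t',im2),('w',im)):
  for b in blobs(i,20,6000):
    if b[0]=='red': print(n,b)
s=sense(); tip=np.array(s['tcp_pos'])+.0726*R.from_quat(s['tool_rot']).as_matrix()[:,2]; print('tip',tip.round(4))
E
```

```text
t: 28.1
tcp_pos: [0.6669, 0.0357, 0.1443]
tool_rot: [0.06, 0.922, 0.381, 0.025]
force: [-0.5, -3.8, 0.8]
finger_gap: 0.0
gripper_force: 2.1
s ('red', [270, 213, 20, 15, 137], [279.0, 219.5])
s ('red', [327, 219, 6, 7, 27], [329.7, 222.3])
t ('red', [211, 138, 5, 9, 26], [212.9, 141.2])
w ('red', [16, 0, 115, 92, 5245], [61.1, 52.1])
w ('red', [113, 0, 32, 5, 99], [128.4, 1.3])
w ('red', [240, 145, 27, 89, 1909], [252.7, 186.1])
tip [0.6737 0.0868 0.0931]
```

```bash
python3 -m inch '[{"dx":0,"dy":-0.1,"dz":0.4,"wx":0,"wy":0,"wz":0},{"dx":0,"dy":-0.1,"dz":0.4,"wx":0,"wy":0,"wz":0},{"dx":0,"dy":-0.1,"dz":0.4,"wx":0,"wy":0,"wz":0},{"dx":0,"dy":0,"dz":0,"wx":0,"wy":0,"wz":0}]'; python3 -m inch '[{"dx":0,"dy":0,"dz":-1,"wx":0,"wy":0,"wz":0},{"dx":0,"dy":0,"dz":-4,"wx":0,"wy":0,"wz":0},{"dx":0,"dy":0,"dz":-5,"wx":0,"wy":0,"wz":0},{"dx":0,"dy":0,"dz":-5,"wx":0,"wy":0,"wz":0},{"dx":0,"dy":0,"dz":0,"wx":0,"wy":0,"wz":0},{"dx":0,"dy":0,"dz":0,"wx":0,"wy":0,"wz":0}]'; python3 - <<'E'
from w import *
im3,S=shot('scene'); im2,T=shot('top'); im,p=shot('wrist')
def ends(im,u0,v0,u1,v1):
    m=masks(im)['red']; m=m[v0:v1,u0:u1]; y,x=np.nonzero(m); q=np.c_[x+u0,y+v0].astype(float); c=q.mean(0)
    U=np.linalg.svd(q-c,full_matrices=False)[2][0]; U=U*np.sign(U[1]); a=(q-c)@U; return c+U*(a.min()),c+U*(a.max()),c
for n,i in (('s',im3),('t',im2),('w',im)):
  for b in blobs(i,20,6000):
    if b[0]=='red': print(n,b)
a=ends(im3,305,200,345,235); b=ends(im2,195,130,224,172); print(np.round(a,1).tolist(),np.round(b,1).tolist())
ux=np.array([.9916,-.1295,0]);uy=np.array([.1295,.9916,0]);C=np.array([.507,.0523,0])
for s,t in ((a[0],b[1]),(a[1],b[0]),(a[2],b[2])):
    X,e=cross([ray(S,*s),ray(T,*t)]); print(X.round(4),np.round(e,4),'case',np.round([(X-C)@ux,(X-C)@uy,X[2]],4))
np.save('pics/s10.npy',im3);np.save('pics/t10.npy',im2)
E
```

```text
t: 28.75
tcp_pos: [0.6678, 0.0406, 0.1336]
tool_rot: [0.06, 0.923, 0.38, 0.025]
force: [-1.8, -9.0, 3.0]
finger_gap: 0.001
gripper_force: 4.3
t: 29.5
tcp_pos: [0.6533, -0.0612, 0.2399]
tool_rot: [0.06, 0.922, 0.383, 0.024]
force: [-0.6, -0.2, -0.6]
finger_gap: -0.002
gripper_force: 0.0
s ('red', [316, 210, 18, 18, 99], [325.1, 219.3])
s ('red', [269, 214, 21, 14, 127], [278.9, 219.4])
t ('red', [208, 139, 7, 17, 83], [211.0, 147.3])
w ('red', [123, 31, 60, 68, 2203], [148.5, 65.7])
w ('red', [192, 31, 41, 35, 1117], [212.1, 48.1])
w ('red', [246, 130, 13, 76, 876], [251.8, 167.7])
[[315.6, 210.4], [333.2, 226.8], [325.1, 219.3]] [[212.6, 138.9], [209.5, 155.3], [211.0, 147.3]]
[0.6459 0.0894 0.1004] [0.0075 0.0075] case [0.133  0.0548 0.1004]
[0.7034 0.0903 0.0764] [0.0007 0.0007] case [0.1898 0.0631 0.0764]
[0.6754 0.0912 0.085 ] [0.0023 0.0023] case [0.1619 0.0604 0.085 ]
```

The bar has swung about 45–50 mm along its circle and stays there with nothing touching it, so the stay is broken. Now I'll raise, untilt, yaw, and go behind the hood.

```bash
python3 -m inch '[{"dx":0,"dy":3.2,"dz":-3.2,"wx":0,"wy":0,"wz":0},{"dx":0,"dy":3.2,"dz":-3.2,"wx":0,"wy":0,"wz":0},{"dx":0,"dy":3.2,"dz":-3.2,"wx":0,"wy":0,"wz":0},{"dx":0,"dy":3,"dz":-3,"wx":0,"wy":0,"wz":0},{"dx":0,"dy":0,"dz":0,"wx":9,"wy":0,"wz":0},{"dx":0,"dy":0,"dz":0,"wx":9,"wy":0,"wz":0},{"dx":0,"dy":0,"dz":0,"wx":9,"wy":0,"wz":0},{"dx":0,"dy":0,"dz":0,"wx":9,"wy":0,"wz":0},{"dx":0,"dy":0,"dz":0,"wx":9,"wy":0,"wz":0}]' | grep -E 'tcp|rot'; python3 -m inch '[{"dx":0,"dy":0,"dz":0,"wx":0,"wy":0,"wz":9},{"dx":0,"dy":0,"dz":0,"wx":0,"wy":0,"wz":9},{"dx":0,"dy":0,"dz":0,"wx":0,"wy":0,"wz":9},{"dx":0,"dy":0,"dz":0,"wx":0,"wy":0,"wz":9},{"dx":0,"dy":0,"dz":0,"wx":0,"wy":0,"wz":9},{"dx":0,"dy":0,"dz":0,"wx":0,"wy":0,"wz":9},{"dx":0,"dy":0,"dz":0,"wx":0,"wy":0,"wz":9},{"dx":0,"dy":0,"dz":0,"wx":0,"wy":0,"wz":9},{"dx":0,"dy":0,"dz":0,"wx":0,"wy":0,"wz":9},{"dx":0,"dy":0,"dz":0,"wx":0,"wy":0,"wz":9}]'; cat > fr.py <<'E'
from h import *
s=sense(); M=R.from_quat(s['tool_rot']).as_matrix()
B=np.array([[.9916,.1295,0],[-.1295,.9916,0],[0,0,1]]); C=np.array([.507,.0523,0]); P=np.array(s['tcp_pos'])
print((B.T@M).round(3).tolist(), 'q',np.round(s['q'],2),'tcp case',(B.T@(P-C)).round(4),'tip case',(B.T@(P+.0726*M[:,2]-C)).round(4))
E
python3 fr.py; python3 go.py .553 .40 .42; python3 - <<'E'
from w import *
im,p=shot('wrist'); save('w11',im); np.save('pics/w11.npy',im)
# blue toolbox extents via top
im2,T=shot('top'); h=cv2.cvtColor(im2,cv2.COLOR_RGB2HSV); m=((h[...,0]>100)&(h[...,0]<125)&(h[...,1]>120))[150:310,0:100]
y,x=np.nonzero(m); u=np.percentile(x,99.5)
for v in (160,230,300): print('box edge',plane(T,u,v,.12).round(3))
E
```

```text
tcp_pos: [0.6537, -0.061, 0.4176]
tool_rot: [0.064, 0.998, -0.002, -0.001]
t: 32.02
tcp_pos: [0.6536, -0.0608, 0.4168]
tool_rot: [0.753, 0.659, -0.001, -0.002]
force: [0.2, -0.6, -0.8]
finger_gap: -0.003
gripper_force: 0.0
[[0.003, 1.0, -0.004], [1.0, -0.003, 0.001], [0.001, -0.004, -1.0]] q [-0.26  0.48  1.2   0.    1.47 -0.13] tcp case [ 0.16   -0.0932  0.4168] tip case [ 0.1597 -0.0931  0.3442]
t 32.02 tcp [ 0.6536 -0.0608  0.4168] F [ 0.2 -0.6 -0.8] gap -0.003 tool-shift cm [ 44.34 -16.08  -0.22]
box edge [0.638 0.489 0.12 ]
box edge [0.449 0.481 0.12 ]
box edge [0.266 0.473 0.12 ]
```

```bash
python3 -m inch '[{"dx":4.5,"dy":-1.6,"dz":0,"wx":0,"wy":0,"wz":0},{"dx":5,"dy":-1.8,"dz":0,"wx":0,"wy":0,"wz":0},{"dx":5,"dy":-1.8,"dz":0,"wx":0,"wy":0,"wz":0},{"dx":5,"dy":-1.8,"dz":0,"wx":0,"wy":0,"wz":0},{"dx":5,"dy":-1.8,"dz":0,"wx":0,"wy":0,"wz":0},{"dx":5,"dy":-1.8,"dz":0,"wx":0,"wy":0,"wz":0},{"dx":5,"dy":-1.8,"dz":0,"wx":0,"wy":0,"wz":0},{"dx":5,"dy":-1.8,"dz":0,"wx":0,"wy":0,"wz":0},{"dx":4.8,"dy":-1.8,"dz":0,"wx":0,"wy":0,"wz":0},{"dx":0,"dy":0,"dz":0,"wx":0,"wy":0,"wz":0}]' | grep -E 'tcp|rot';  python3 -m inch '[{"dx":0,"dy":0,"dz":0,"wx":0,"wy":-9,"wz":0},{"dx":0,"dy":0,"dz":0,"wx":0,"wy":-9,"wz":0},{"dx":0,"dy":0,"dz":0,"wx":0,"wy":-9,"wz":0},{"dx":0,"dy":0,"dz":0,"wx":0,"wy":-9,"wz":0},{"dx":0,"dy":0,"dz":0,"wx":0,"wy":-9,"wz":0},{"dx":0,"dy":0,"dz":0,"wx":0,"wy":0,"wz":0}]'; python3 fr.py
```

```text
tcp_pos: [0.5501, 0.4019, 0.4172]
tool_rot: [0.748, 0.663, -0.001, -0.001]
t: 34.12
tcp_pos: [0.5523, 0.3984, 0.415]
tool_rot: [0.692, 0.611, -0.29, 0.252]
force: [0.1, 0.7, -0.0]
finger_gap: -0.003
gripper_force: 0.0
[[-0.006, 1.0, -0.002], [0.705, 0.003, -0.709], [-0.709, -0.006, -0.705]] q [ 0.63  0.76  0.85 -0.62  2.05  0.61] tcp case [1.00e-04 3.49e-01 4.15e-01] tip case [-0.      0.2976  0.3638]
```

```bash
python3 -m inch '[{"dx":2.7,"dy":0,"dz":4.3,"wx":0,"wy":0,"wz":0},{"dx":2.7,"dy":0,"dz":4.4,"wx":0,"wy":0,"wz":0},{"dx":2.6,"dy":0,"dz":4.4,"wx":0,"wy":0,"wz":0},{"dx":-0.7,"dy":0,"dz":0.7,"wx":0,"wy":0,"wz":0},{"dx":-0.7,"dy":0,"dz":0.7,"wx":0,"wy":0,"wz":0},{"dx":-0.7,"dy":0,"dz":0.7,"wx":0,"wy":0,"wz":0},{"dx":0,"dy":0,"dz":0,"wx":0,"wy":0,"wz":0}]' | grep -E '^force'; python3 fr.py; for i in 1; do python3 -m inch '[{"dx":-0.4,"dy":0,"dz":0.4,"wx":0,"wy":0,"wz":0},{"dx":-0.4,"dy":0,"dz":0.4,"wx":0,"wy":0,"wz":0},{"dx":0,"dy":0,"dz":0,"wx":0,"wy":0,"wz":0}]' | grep -E '^force'; python3 -m inch '[{"dx":-0.4,"dy":0,"dz":0.4,"wx":0,"wy":0,"wz":0},{"dx":0,"dy":0,"dz":0,"wx":0,"wy":0,"wz":0}]' | grep -E '^force';python3 -m inch '[{"dx":-0.4,"dy":0,"dz":0.4,"wx":0,"wy":0,"wz":0},{"dx":0,"dy":0,"dz":0,"wx":0,"wy":0,"wz":0}]' | grep -E '^force'; python3 fr.py; done
python3 - <<'E'
import numpy as np
P=lambda f:np.array([.105-.180*np.cos(f)+.116*np.sin(f), .028+.180*np.sin(f)+.116*np.cos(f)])
for a in np.arange(1.6,0,-.2):
    d=(P(a-.2)-P(a))*100; print(round(a,1),P(a).round(4),'row/5: dx %.2f dz %.2f'%tuple(np.array([.705*d[0]-.709*d[1],-.709*d[0]-.705*d[1]])/5))
E
```

```text
force: [-0.4, 0.2, -0.7]
[[0.002, 1.0, 0.002], [0.709, -0.001, -0.705], [-0.705, 0.003, -0.709]] q [ 0.56  0.8   1.17 -0.58  1.72  0.77] tcp case [0.001  0.2824 0.2716] tip case [0.0011 0.2312 0.2201]
force: [-0.5, -0.7, -0.8]
force: [-0.3, -0.0, 1.0]
force: [-0.8, -0.2, 0.6]
[[-0.0, 1.0, -0.0], [0.707, -0.0, -0.707], [-0.707, -0.0, -0.707]] q [ 0.54  0.78  1.22 -0.59  1.68  0.77] tcp case [0.0004 0.2597 0.2693] tip case [0.0004 0.2083 0.218 ]
1.6 [0.2262 0.2045] row/5: dx -0.82 dz 0.24
1.4 [0.1887 0.2251] row/5: dx -0.76 dz 0.40
1.2 [0.1479 0.2378] row/5: dx -0.66 dz 0.54
1.0 [0.1054 0.2421] row/5: dx -0.54 dz 0.66
0.8 [0.0628 0.2379] row/5: dx -0.40 dz 0.76
0.6 [0.0219 0.2254] row/5: dx -0.24 dz 0.82
0.4 [-0.0156  0.2049] row/5: dx -0.07 dz 0.85
0.2 [-0.0484  0.1774] row/5: dx 0.10 dz 0.85
```

```bash
python3 -m inch '[{"dx":-0.7,"dy":0,"dz":0.4,"wx":0,"wy":0,"wz":0},{"dx":-0.7,"dy":0,"dz":0.4,"wx":0,"wy":0,"wz":0},{"dx":-0.7,"dy":0,"dz":0.4,"wx":0,"wy":0,"wz":0}]' | grep -E '^force'; python3 fr.py;  python3 -m inch '[{"dx":-0.76,"dy":0,"dz":0.4,"wx":0,"wy":0,"wz":0},{"dx":-0.76,"dy":0,"dz":0.4,"wx":0,"wy":0,"wz":0},{"dx":-0.76,"dy":0,"dz":0.4,"wx":0,"wy":0,"wz":0}]' | grep -E '^force'; python3 fr.py; python3 - <<'E'
from w import *
im3,S=shot('scene'); im2,T=shot('top'); np.save('pics/t12.npy',im2); np.save('pics/s12.npy',im3)
for n,i,o in (('s',im3,np.load('pics/s10.npy')),('t',im2,np.load('pics/t10.npy'))):
  for b in blobs(i,20,6000):
    if b[0]=='red': print(n,b)
E
```

```text
force: [-0.8, 4.7, 4.2]
[[0.0, 1.0, 0.001], [0.708, 0.0, -0.706], [-0.706, 0.001, -0.708]] q [ 0.52  0.75  1.27 -0.6   1.65  0.76] tcp case [0.0004 0.2369 0.2765] tip case [0.0004 0.1857 0.225 ]
force: [-1.9, 3.3, 3.6]
[[0.0, 1.0, 0.0], [0.707, 0.0, -0.707], [-0.707, 0.0, -0.707]] q [ 0.49  0.72  1.31 -0.62  1.62  0.75] tcp case [0.0003 0.2115 0.2838] tip case [0.0003 0.1602 0.2324]
s ('red', [279, 194, 7, 8, 50], [281.8, 197.3])
s ('red', [269, 214, 21, 14, 132], [278.8, 219.7])
s ('red', [317, 214, 18, 16, 79], [326.6, 222.5])
t ('red', [208, 140, 6, 10, 45], [210.7, 144.2])
t ('red', [228, 185, 9, 10, 60], [231.9, 189.4])
t ('red', [224, 187, 22, 20, 189], [235.6, 198.8])
```

Hood moving under about 6 N, with the stay folding along. I'll continue on the arc.

```bash
python3 -m inch '[{"dx":-0.65,"dy":0,"dz":0.55,"wx":0,"wy":0,"wz":0},{"dx":-0.65,"dy":0,"dz":0.55,"wx":0,"wy":0,"wz":0},{"dx":-0.65,"dy":0,"dz":0.55,"wx":0,"wy":0,"wz":0},{"dx":-0.65,"dy":0,"dz":0.6,"wx":0,"wy":0,"wz":0},{"dx":-0.6,"dy":0,"dz":0.6,"wx":0,"wy":0,"wz":0},{"dx":-0.6,"dy":0,"dz":0.6,"wx":0,"wy":0,"wz":0}]' | grep -E '^force'; python3 fr.py;  python3 -m inch '[{"dx":-0.54,"dy":0,"dz":0.66,"wx":0,"wy":0,"wz":0},{"dx":-0.54,"dy":0,"dz":0.66,"wx":0,"wy":0,"wz":0},{"dx":-0.54,"dy":0,"dz":0.66,"wx":0,"wy":0,"wz":0},{"dx":-0.54,"dy":0,"dz":0.7,"wx":0,"wy":0,"wz":0},{"dx":-0.5,"dy":0,"dz":0.7,"wx":0,"wy":0,"wz":0}]' | grep -E '^force'; python3 fr.py; python3 - <<'E'
from w import *
im3,S=shot('scene'); im2,T=shot('top')
for n,i in (('s',im3),('t',im2)):
  for b in blobs(i,20,6000):
    if b[0]=='red': print(n,b)
E
```

```text
force: [-2.0, 2.5, 5.9]
[[0.0, 1.0, 0.001], [0.706, 0.0, -0.709], [-0.709, 0.001, -0.706]] q [ 0.42  0.67  1.41 -0.65  1.55  0.73] tcp case [0.0007 0.1599 0.2865] tip case [0.0008 0.1085 0.2353]
force: [-0.7, 0.7, 5.3]
[[-0.0, 1.0, 0.0], [0.706, 0.0, -0.708], [-0.708, 0.0, -0.706]] q [ 0.36  0.64  1.49 -0.68  1.48  0.73] tcp case [0.0006 0.1172 0.2809] tip case [0.0006 0.0658 0.2296]
s ('red', [278, 194, 7, 8, 45], [280.9, 197.9])
s ('red', [270, 213, 20, 15, 125], [279.3, 219.3])
s ('red', [320, 220, 16, 13, 70], [327.8, 226.4])
t ('red', [208, 141, 5, 9, 36], [210.2, 145.1])
t ('red', [243, 190, 3, 12, 23], [243.9, 195.9])
```

```bash
python3 -m inch '[{"dx":-0.42,"dy":0,"dz":0.74,"wx":0,"wy":0,"wz":0},{"dx":-0.4,"dy":0,"dz":0.76,"wx":0,"wy":0,"wz":0},{"dx":-0.38,"dy":0,"dz":0.76,"wx":0,"wy":0,"wz":0},{"dx":-0.34,"dy":0,"dz":0.78,"wx":0,"wy":0,"wz":0},{"dx":-0.3,"dy":0,"dz":0.8,"wx":0,"wy":0,"wz":0}]' | grep -E '^force'; python3 fr.py;  python3 -m inch '[{"dx":-0.27,"dy":0,"dz":0.8,"wx":0,"wy":0,"wz":0},{"dx":-0.24,"dy":0,"dz":0.8,"wx":0,"wy":0,"wz":0},{"dx":-0.2,"dy":0,"dz":0.8,"wx":0,"wy":0,"wz":0},{"dx":-0.17,"dy":0,"dz":0.8,"wx":0,"wy":0,"wz":0},{"dx":-0.14,"dy":0,"dz":0.8,"wx":0,"wy":0,"wz":0}]' | grep -E '^force'; python3 fr.py; python3 - <<'E'
from w import *
im3,S=shot('scene'); im2,T=shot('top')
for n,i in (('s',im3),('t',im2)):
  for b in blobs(i,20,6000):
    if b[0]=='red': print(n,b)
E
```

```text
force: [0.7, -0.3, 4.5]
[[-0.0, 1.0, 0.0], [0.706, 0.0, -0.708], [-0.708, 0.0, -0.706]] q [ 0.31  0.64  1.56 -0.71  1.4   0.73] tcp case [0.0005 0.0771 0.2666] tip case [0.0005 0.0257 0.2153]
force: [-0.3, -0.8, 3.3]
[[-0.0, 1.0, -0.0], [0.707, 0.0, -0.707], [-0.707, -0.0, -0.707]] q [ 0.25  0.65  1.63 -0.75  1.31  0.75] tcp case [0.0004 0.042  0.245 ] tip case [ 0.0004 -0.0094  0.1937]
s ('red', [321, 221, 14, 14, 77], [327.5, 227.5])
s ('red', [275, 224, 14, 4, 22], [281.5, 226.1])
t ('red', [207, 141, 6, 17, 70], [209.6, 149.1])
```

```bash
python3 -m inch '[{"dx":-0.1,"dy":0,"dz":0.8,"wx":0,"wy":0,"wz":0},{"dx":-0.05,"dy":0,"dz":0.8,"wx":0,"wy":0,"wz":0},{"dx":0,"dy":0,"dz":0.8,"wx":0,"wy":0,"wz":0},{"dx":0,"dy":0,"dz":0.8,"wx":0,"wy":0,"wz":0},{"dx":0.05,"dy":0,"dz":0.8,"wx":0,"wy":0,"wz":0},{"dx":0.05,"dy":0,"dz":0.7,"wx":0,"wy":0,"wz":0},{"dx":0.05,"dy":0,"dz":0.6,"wx":0,"wy":0,"wz":0}]' | grep -E '^force'; python3 fr.py;  python3 -m inch '[{"dx":0.06,"dy":0,"dz":0.4,"wx":0,"wy":0,"wz":0},{"dx":0.06,"dy":0,"dz":0.4,"wx":0,"wy":0,"wz":0},{"dx":0.05,"dy":0,"dz":0.3,"wx":0,"wy":0,"wz":0},{"dx":0,"dy":0,"dz":0,"wx":0,"wy":0,"wz":0}]' | grep -E '^force'; python3 fr.py
```

```text
force: [-0.7, -1.2, 1.4]
[[-0.0, 1.0, -0.0], [0.707, 0.0, -0.707], [-0.707, -0.0, -0.707]] q [ 0.19  0.69  1.7  -0.8   1.2   0.79] tcp case [0.0005 0.0047 0.2076] tip case [ 0.0005 -0.0467  0.1562]
force: [-3.2, 8.5, 12.7]
[[0.002, 1.0, 0.002], [0.707, 0.0, -0.707], [-0.707, 0.002, -0.707]] q [ 0.18  0.7   1.71 -0.82  1.18  0.81] tcp case [ 0.0005 -0.0003  0.2009] tip case [ 0.0006 -0.0517  0.1495]
```

```bash
python3 -m inch '[{"dx":0.1,"dy":0,"dz":0.1,"wx":0,"wy":0,"wz":0},{"dx":0,"dy":0,"dz":0,"wx":0,"wy":0,"wz":0}]' | grep -E '^force'; python3 fr.py | sed 's/.*tcp case/tcp case/'; python3 -m inch '[{"dx":0.1,"dy":0,"dz":0.1,"wx":0,"wy":0,"wz":0},{"dx":0,"dy":0,"dz":0,"wx":0,"wy":0,"wz":0}]' | grep -E '^force'; python3 fr.py | sed 's/.*tcp case/tcp case/'
```

```text
force: [-3.2, 9.5, 17.4]
tcp case [ 0.0005 -0.0003  0.2007] tip case [ 0.0007 -0.0517  0.1494]
force: [-4.7, 12.7, 24.8]
tcp case [ 5.000e-04 -2.000e-04  2.005e-01] tip case [ 0.0007 -0.0518  0.1494]
```

```bash
python3 -m inch '[{"dx":-0.3,"dy":0,"dz":-0.5,"wx":0,"wy":0,"wz":0},{"dx":-1,"dy":0,"dz":-2,"wx":0,"wy":0,"wz":0},{"dx":-2.5,"dy":0,"dz":-3,"wx":0,"wy":0,"wz":0},{"dx":-3,"dy":0,"dz":-3,"wx":0,"wy":0,"wz":0},{"dx":-3,"dy":0,"dz":-3,"wx":0,"wy":0,"wz":0},{"dx":-1,"dy":-4,"dz":-3,"wx":0,"wy":0,"wz":0},{"dx":0,"dy":-4,"dz":-3,"wx":0,"wy":0,"wz":0},{"dx":0,"dy":0,"dz":0,"wx":0,"wy":0,"wz":0},{"dx":0,"dy":0,"dz":0,"wx":0,"wy":0,"wz":0}]'; python3 - <<'E'
from w import *
im3,S=shot('scene'); im2,T=shot('top'); im,p=shot('wrist')
save('s20',im3);save('t20',im2);save('w20',im); np.save('pics/s20.npy',im3);np.save('pics/t20.npy',im2);np.save('pics/w20.npy',im)
np.savez('pics/w20p.npz',**{k:np.asarray(v) for k,v in p.items()})
C=np.array([.507,.0523,0]);ux=np.array([.9916,-.1295,0]);uy=np.array([.1295,.9916,0])
cw=lambda a,b,z:C+a*ux+b*uy+np.array([0,0,z])
def dark(im,u,v,r):
    g=im.max(2).astype(int); H,W=g.shape; u,v=int(u),int(v); sub=g[max(v-r,0):v+r,max(u-r,0):u+r]; y,x=np.nonzero(sub<70); return len(x),(x.mean()+max(u-r,0),y.mean()+max(v-r,0)) if len(x) else None
for n,i,q in (('s',im3,S),('t',im2,T)):
    e=proj(q,cw(0,-.075,.144)); print(n,'push expected',np.round(e,1),dark(i,*e,9))
# panel corners, expected vs edges
for n,q in (('s',S),('t',T)):
    print(n,[np.round(proj(q,cw(a,b,z)),1).tolist() for a,b,z in ((-.11,-.105,.144),(.11,-.105,.144),(.11,.105,.144),(-.11,.105,.144),(.11,-.105,.028))])
for b in blobs(im3,20): print(b) if b[0]=='red' else 0
E
python3 fr.py
```

```text
t: 42.55
tcp_pos: [0.4345, 0.1081, 0.3959]
tool_rot: [0.694, 0.61, -0.287, 0.253]
force: [-0.1, -0.1, -0.0]
finger_gap: -0.0
gripper_force: 0.0
s push expected [253.6 188.5] (122, (np.float64(253.22950819672133), np.float64(189.15573770491804)))
t push expected [252.2 209.2] (180, (np.float64(251.35), np.float64(208.57777777777778)))
s [[224.9, 172.4], [266.8, 214.5], [328.4, 187.4], [282.7, 150.9], [265.9, 245.3]]
t [[258.4, 253.0], [268.7, 169.2], [189.7, 159.8], [177.7, 242.9], [268.6, 176.7]]
('red', [318, 218, 17, 16, 76], [326.1, 225.8])
[[-0.0, 1.0, -0.001], [0.707, -0.001, -0.707], [-0.707, -0.001, -0.707]] q [ 0.31  0.36  1.65 -0.69  1.55  0.61] tcp case [-0.0788  0.0454  0.3954] tip case [-0.0789 -0.0059  0.3441]
```

The black patch lies within 1 px of its shut position in both views, the hood held 25 N without moving, and the robot is clear of everything. Handing in.

```bash
python3 -c "
from station import workorder; print(workorder.sign_off())"
```

```text
the job is handed in; nothing more can be done
None
```

I handed the job in at about 43 s: each bottle stands on its own-colour disc, the stay was broken and then the hood pushed fully shut, but I shut the gripper too early after first setting blue down and lifted it again, so it was set down twice, and I didn't recheck the bottles or bystanders after closing.

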